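# Bolt the foot of a bench stand to its slotted rail with a T-bolt

## Task

Fix the foot of the bench stand to its slotted rail with the T-bolt that waits in the white holder: let the bolt's head down lengthwise into the rail's slot in front of the foot and slide the bolt fully home into the foot's notch. With the flange of the nut resting on the foot, turn the head square under the slot's lips (clockwise from above), then swing the nut's lever on clockwise until it is hand-tight, neither left loose nor forced. Let go, and leave the other things on the table undisturbed.

Things in the scene. Friction and masses are not known exactly. Their poses are not given: they have to be found in the camera images.
- rail: Aluminium rail fixed to the table, 280 x 80 x 26 high. Origin on the table under the slot's middle line; +x along the slot, away from the robot (rail spans x -110 to 170), y across, z up. Slot mouth 14 wide, chamfered, open along the top; lips z 20 to 26; channel under them 34 wide, z 2 to 20. From x 108 a low crank machine, 80 high, stands on the rail.
- slot_entry (a point): On the slot's middle line, in the plane of the rail's top (rail z 26), 25 mm in front of the foot: where to let the head in. Axes as the rail's.
- notch_seat (a point): Where the bolt's axis is when home: slot's middle line, rail z 26, 58 mm past slot_entry. The stand's steel foot lies on the rail from rail x 0 to 104; its notch (13 wide, flared to 27 at the mouth over 7 mm) runs over the slot and ends flat at x 38; the bolt is home at x 33. The foot is firm but sits on packing of unknown thickness: its top is at rail z 33 to 36. Axes as the rail's.
- bolt: Loose steel T-bolt, 120 g, upright. Origin: centre of its head's underside; z up the shank. Head 30 (x axis) x 12 x 8 high: lengthwise it passes the slot mouth; home in the notch and below the lips it turns clockwise (from above) a quarter turn and stops, square, on two stops in the channel. Shank 10 thick; a flat tang 10 x 3 on top (z 65 to 74) lies along the head. Starts in the holder, lever roughly towards the robot.
- nut: Dark steel lever nut that stays on the bolt, 140 g. Origin: centre of its underside, 25 to 26 mm above the bolt's origin at first; z up. Flange 42 wide x 5 thick, hub 32 wide to z 8, then a square grip 26 x 26 up to z 38, sides along nut x and y, at first within 0.25 rad of the head's axes. A lever 10 wide (z 5 to 13) runs along its +x to the knob.
- knob (a point): Top centre of the lever's round end: 18 wide, nut z 4 to 18, 52 mm from the nut's axis; nut's axes. Clockwise moves the nut 2 mm per rad down the bolt. Nut and bolt turn as one until the head stops; 0.5 to 2.5 rad more bring the head to the lips and the push at the knob climbs: 8 N while moving is hand-tight, 4 N loose, 13 N too much. A loose bolt may tilt and stick for a moment; a tight one does not yield to a second push.
- holder: White plastic block, fixed, 80 x 80 x 34 high, origin at the centre of its underside, with a round hole 35 wide in its middle, 30 deep. The bolt's head hangs in the hole, the nut's flange lies on its top (z 34).
- steel_cup_1: bare steel cup, 64 mm wide, 44 high, beside the work; a bystander, loose, to be left where it is; origin at its underside
- steel_cup_4: bare steel cup, 60 mm wide, 38 high, at the near edge; a bystander, loose, to be left where it is; origin at its underside
- salt_shaker: glass shaker with a steel cap, 44 mm wide, 90 high; a bystander, loose, to be left where it is; origin at its underside
- sauce_pot_1: small lidded red sauce pot, 53 mm wide, 36 high; a bystander, loose, to be left where it is; origin at its underside
- sauce_pot_4: small lidded green sauce pot, 53 mm wide, 36 high; a bystander, loose, to be left where it is; origin at its underside
Not all that is in view belongs to the job. What is shaped like the bolt but orange is not meant.

How it is judged:
By the outcome, as a careful person would: the job done as asked, in the order asked, and still so for the second after the job is handed in, with the robot touching nothing.
It also fails if it takes over 66 s, if anything falls off the work surface, if the arm or the gripper's body presses on something with over 40 N, if the wrist force passes 120 N, or if a joint passes its speed limit or range.

## Robot

A 6-joint arm with a two-finger parallel gripper is mounted at the origin on a cart in front of the work surface, level with it; the furniture and walls round the work are solid. World frame = base frame: x ahead of the robot, y to its left, z up, the work surface at z = 0. Lengths are in m, angles in degrees, forces in N, time in s.
With the tool pointing down it reaches from about 0.4 to 0.825 m from the base axis. Payload 7 kg.
Tool frame: the origin (TCP) lies midway between the tips of the shut fingers; the grasp point (between the pads) lies r.hold_point_z behind it (r.hold_point_z is the distance from the TCP to the grasp point, in m); z points along the fingers, x is the direction in which the jaws open and shut, and the axes are right-handed (so a half turn about z gives the same grasp; the last joint's range is limited). The gripper opens to 88 mm and grips with 3 to 60 N. Pads are 19 mm wide; open, the fingers measure 130 mm over their backs; the gripper's body (78 mm by 193 mm) begins 47 mm behind the grasp point.
Start: joints at [80.506, 20.546, 0.682, 0, -70.136, -16.507], TCP at [0.296, 0.607, 0.227] pointing down, gripper open.
Joint ranges: [-176.03, 176.03], [-82.01, 121.73], [-58.28, 71.71], [-173.87, 95.51], [-174.79, -0.11], [-173.66, 173.66]. Speed limits (degrees/s): [136.94, 136.94, 172.46, 180, 180, 180].

## Interface

Orientations are given as [roll, pitch, yaw] about the fixed x, y, z axes, in that order (R = Rz(yaw) Ry(pitch) Rx(roll)).
In Python, from plant import get_state, viewer, close_job, r gives the robot as it stands.
- The arm moves only by the tool apply_moves, never from a script. Its argument "plan" is a list of rows, each a list of 3 entries, a list of its own where there are three numbers: the closure in counts, from 0 (fully open) to 255 (shut), then the shift along the tool's x, y, z in units of 50 mm (1.0 is 50 mm), then the turn about the tool's z in units of 6 degrees (1.0 is 6 degrees). A call has 1 to 12 rows; each row shifts and turns the commanded pose from where the row before left it, along the tool's axes as they then stand; what a row does not reach is not made up. A row lasts 1/8 s, in which the tool goes at most 62.5 mm and 10.7 degrees, less where a joint would pass 70% of its speed; a pose out of reach is approached as far as the arm can. A call is refused whole if a number of a shift passes 1 or a number of a turn 1, either way. A call with a gripper value outside its range is refused whole. The fingers move at their own pace and stop on an object; "squeeze" is the grip in N (left out, the last holds). Time passes only in rows, so rows that do not move let the fingers close. It gives the time, the measured TCP pose, the force and the opening at its end, in the units of the state.
- get_state(): the state, without advancing time (a new reading comes with each control period).
- viewer.capture(name): name is "scene" or "top" or "wrist"; returns a dict with "frame" (400x640x3 uint8, blue, green, red), "K" (3x3 intrinsics, pixels), "D" ([k1, k2, p1, p2, k3] as OpenCV has them; the pictures are not rectified), "R" (3x3) and "t" (3): a world point X has camera coordinates R X + t; the wrist camera has in their place "mount" (4x4, takes a point from camera to tool coordinates, whose origin is the TCP and whose axes are the tool frame's). Camera axes: x right, y down, z forward; pixel columns grow to the right and rows downward; lengths in m; the calibration is good to about 2 mm. A picture is of the moment at which its call begins: read the wrist's pose just before it. There is no depth.
- close_job(): hands the job in, once; it reports no verdict.
The state is a dict: "time_s": time; "joints": joint angles; "qd": joint speeds; "joint_torque": joint torques, N m; "tcp_pos": TCP position; "eef_rot": TCP orientation; "contact_force": force on the tool from outside, world axes, zero at the start; "moment": the same for the moment, N m; "gripper_width": finger opening in m.
Only numpy, scipy, OpenCV 4.12 (cv2) and the standard library are available. Lean on these libraries where they do the work, as an engineer would, in place of code of your own. Each camera call takes 0.05 s, during which the arm holds its last target.

## Working session

There is one attempt and no reset: what is moved stays moved. The work goes in short steps, Python scripts to look and compute and a tool call to move; the robot and the scene stay as the last step left them, time stands still between calls to the robot, and variables do not carry over. Pictures are saved under pics/ and viewed, and the job is handed in when it is done.

Besides the shell and the picture viewer there is one more tool, called as name([rows], argument=value, ...), one row to a line, values as JSON. apply_moves: Moves the arm, as the interface text tells. Its arguments: {"type":"object","properties":{"plan":{"type":"array","items":{"type":"array"}},"squeeze":{"type":"number"}},"required":["plan"]}

```bash
ls; mkdir -p pics; python3 - <<'E'
from plant import get_state, viewer, r
import cv2,json,pickle
print(get_state(), r.hold_point_z)
for n in ("scene","top","wrist"):
    s=get_state(); c=viewer.capture(n); cv2.imwrite(f"pics/{n}0.png",c["frame"]); c["state"]=s; pickle.dump(c,open(f"pics/{n}0.pkl","wb"))
    print(n,{k:v for k,v in c.items() if k not in("frame","state")})
E
```

```text
pics
{'time_s': 0.0, 'joints': array([ 8.05046903e+01,  2.05894198e+01,  6.31780674e-01, -2.13725946e-02,
       -7.01352819e+01, -1.65053823e+01]), 'qd': array([-0.05409622,  0.01066527, -0.04842842, -0.11187271,  0.01787236,
        0.03665858]), 'joint_torque': array([-7.61769461e-04, -5.82721603e+01,  2.93061626e+01,  6.99701920e+00,
        6.94390954e-03, -1.63977584e-04]), 'tcp_pos': array([0.29572295, 0.60620612, 0.22562636]), 'eef_rot': array([-1.79992862e+02, -9.48006071e-02, -1.16007977e+02]), 'contact_force': array([-0.01410878,  0.34463269, -0.01529069]), 'moment': array([-0.0022844 , -0.06426707, -0.0515825 ]), 'gripper_width': 0.08767059767559078} 0.0188
scene {'K': array([[475.08335108,   0.        , 315.04070279],
       [  0.        , 475.08335108, 203.96029907],
       [  0.        ,   0.        ,   1.        ]]), 'D': array([-0.13700581,  0.        ,  0.        ,  0.        ,  0.        ]), 'R': array([[ 0.63853363, -0.76944936,  0.01491575],
       [-0.4607622 , -0.39774733, -0.79340737],
       [ 0.61641949,  0.49974468, -0.60850823]]), 't': array([-0.34150551, 
[... 372 characters left out ...]

       [ 0.11810738,  0.00170989, -0.99299936]]), 't': array([-0.07626345,  0.50516277,  1.56518763])}
wrist {'K': array([[343.54011375,   0.        , 317.69795785],
       [  0.        , 343.54011375, 206.21303027],
       [  0.        ,   0.        ,   1.        ]]), 'D': array([-0.03586239,  0.        ,  0.        ,  0.        ,  0.        ]), 'mount': array([[ 9.99999885e-01,  1.97569778e-04, -4.36043890e-04,
        -7.90877646e-04],
       [-8.46896773e-05,  9.69508494e-01,  2.45057693e-01,
        -6.54967397e-02],
       [ 4.71164250e-04, -2.45057628e-01,  9.69508400e-01,
        -1.58303021e-01],
       [ 0.00000000e+00,  0.00000000e+00,  0.00000000e+00,
         1.00000000e+00]])}
```

View pics/scene0.png

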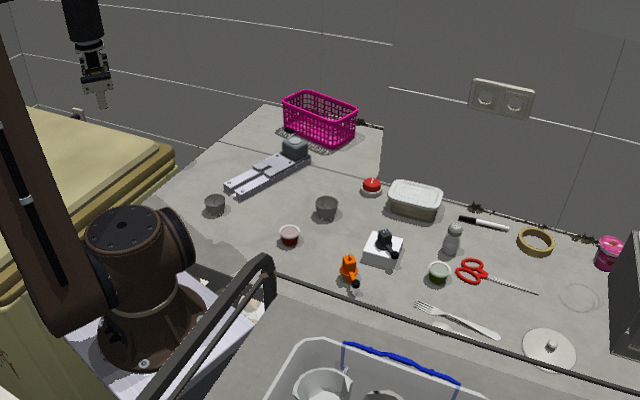

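View pics/top0.png

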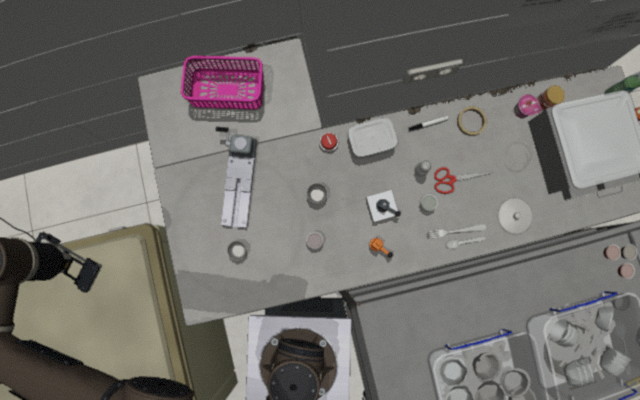

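View pics/wrist0.png

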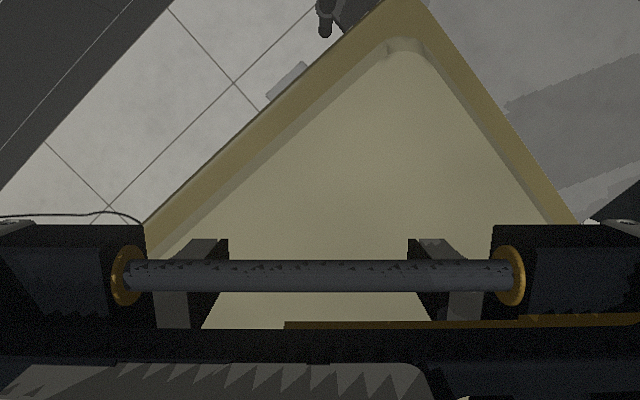

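The scene view shows the holder at (383,248), the rail from (240,190) to (300,145) and the orange decoy at (349,268). In the top view the holder is at (382,207), with the lever pointing right and slightly down. The rail runs from (235,228) to (240,150).

```bash
cat > h.py <<'E'
import numpy as np, cv2, pickle
from scipy.spatial.transform import Rotation as Ro
def ext(c):
    if "R" in c: return c["R"],c["t"]
    s=c["state"]; Rt=Ro.from_euler("xyz",s["eef_rot"],degrees=True).as_matrix()
    M=c["mount"]; Rc=Rt@M[:3,:3]; o=Rt@M[:3,3]+s["tcp_pos"]
    return Rc.T,-Rc.T@o
def ray(c,p):
    R,t=ext(c); p=np.asarray(p,float).reshape(-1,1,2)
    u=cv2.undistortPoints(p,c["K"],c["D"])[:,0]
    d=np.c_[u,np.ones(len(u))]@R; return -R.T@t,d
def plane(c,p,z):
    o,d=ray(c,p); return o+d*((z-o[2])/d[:,2])[:,None]
def proj(c,X):
    R,t=ext(c); return cv2.projectPoints(np.asarray(X,float).reshape(-1,1,3),cv2.Rodrigues(R)[0],t,c["K"],c["D"])[0][:,0]
def load(n): return pickle.load(open(f"pics/{n}.pkl","rb"))
def snap(cam,name):
    from plant import get_state, viewer
    s=get_state(); c=viewer.capture(cam); c["state"]=s
    cv2.imwrite(f"pics/{name}.png",c["frame"]); pickle.dump(c,open(f"pics/{name}.pkl","wb")); return c
def crop(c,x0,y0,x1,y1,f,name):
    cv2.imwrite(f"pics/{name}.png",cv2.resize(c["frame"][y0:y1,x0:x1],None,fx=f,fy=f,interpolation=cv2.INTER_CUBIC))
E
python3 - <<'E'
from h import *
c=load("top0")
crop(c,210,120,270,240,5,"t_rail");crop(c,355,180,455,260,6,"t_hold")
print(plane(c,[[382,207],[382,206],[398,211]],.05)); print(plane(c,[[235,228],[240,150]],.026))
s=load("scene0");crop(s,215,125,325,205,7,"s_rail");crop(s,350,215,420,275,8,"s_hold")
print(plane(s,[[383,248]],.034))
E
```

```text
[[ 0.49320156 -0.24324344  0.05      ]
 [ 0.49626444 -0.24319712  0.05      ]
 [ 0.48231955 -0.2924109   0.05      ]]
[[0.4177684  0.20580255 0.026     ]
 [0.66329285 0.20216732 0.026     ]]
[[ 0.48955147 -0.24933077  0.034     ]]
```

View pics/t_rail.png

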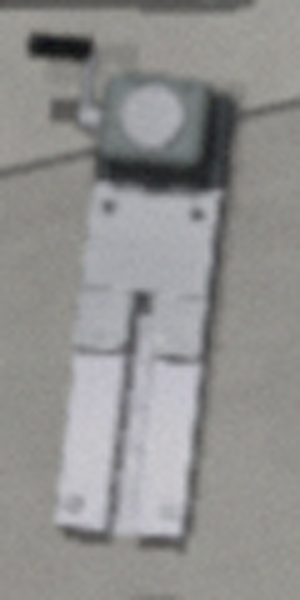

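View pics/t_hold.png

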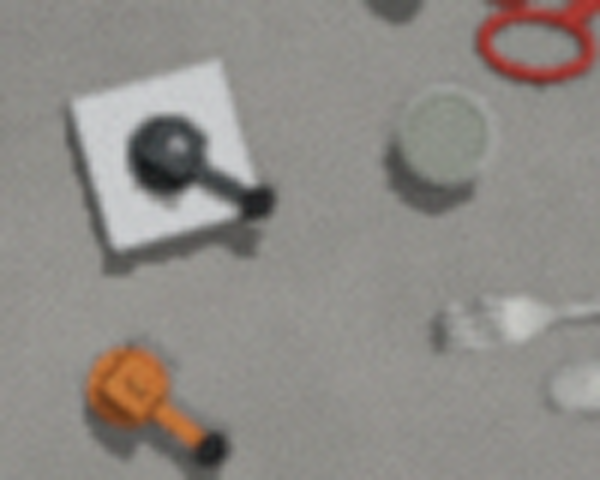

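View pics/s_rail.png

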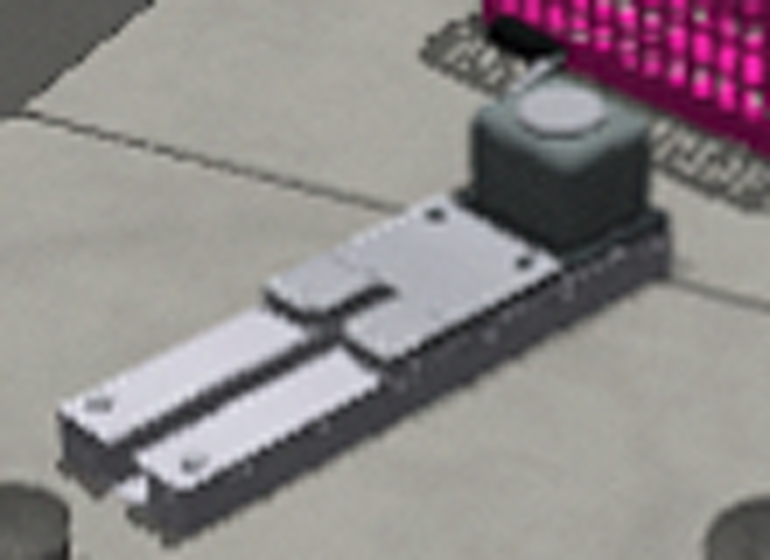

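View pics/s_hold.png

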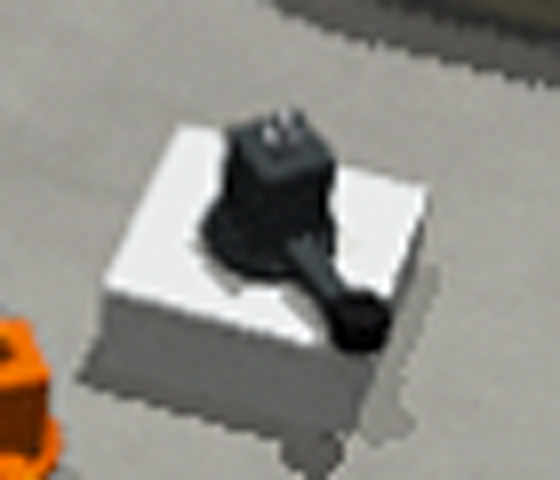

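The orange one is the decoy. The lever points to a yaw of about -118° and the rail lies roughly along +x. I'll move over the rail to look, then go on to the holder.

apply_moves([
  [0, [0.72, -0.84, 0], 0],
  [0, [0.72, -0.84, 0], 0],
  [0, [0.72, -0.84, 0], 0],
  [0, [0.72, -0.84, 0], 0],
  [0, [0.72, -0.84, 0], 0],
  [0, [0.72, -0.84, 0], 0],
  [0, [0.72, -0.84, 0], 0],
  [0, [0.72, -0.84, 0], 0],
  [0, [0, 0, 0], -1],
  [0, [0, 0, 0], -1],
  [0, [0, 0, 0], -1],
  [0, [0, 0, 0], -1],
])

```text
time_s: 1.65
tcp_pos: [0.4715, 0.2003, 0.2264]
eef_rot: [180.0, -0.0, -91.8]
contact_force: [0.3, -0.0, -0.0]
gripper_width: 0.0875
```

apply_moves([
  [0, [0, 0, 0], 0],
  [0, [0, 0, 0], 0],
])

```text
time_s: 1.9
tcp_pos: [0.4716, 0.2005, 0.2265]
eef_rot: [180.0, -0.0, -92.1]
contact_force: [0.4, -0.2, 0.1]
gripper_width: 0.0877
```

```bash
python3 - <<'E'
from h import *
c=snap("wrist","w1"); print(c["state"])
E
```

```text
{'time_s': 1.9, 'joints': array([ 4.50109730e+01,  5.14252084e+00, -1.95219251e+01, -1.86506245e-03,
       -6.53479157e+01,  4.28593198e+01]), 'qd': array([-0.06986303,  0.02978531, -0.01052657,  0.03484665,  0.03989331,
        0.36666574]), 'joint_torque': array([-1.71318976e-02, -3.57959068e+01,  2.83966738e+01,  6.71422899e+00,
        7.86988554e-02,  3.82488524e-02]), 'tcp_pos': array([0.47155423, 0.20045258, 0.22647001]), 'eef_rot': array([ 1.79990349e+02, -7.90856150e-03, -9.21304846e+01]), 'contact_force': array([ 0.43656347, -0.17579302,  0.05948924]), 'moment': array([-0.05016154,  0.07526643, -0.00660038]), 'gripper_width': 0.08774088728502452}
```

View pics/w1.png

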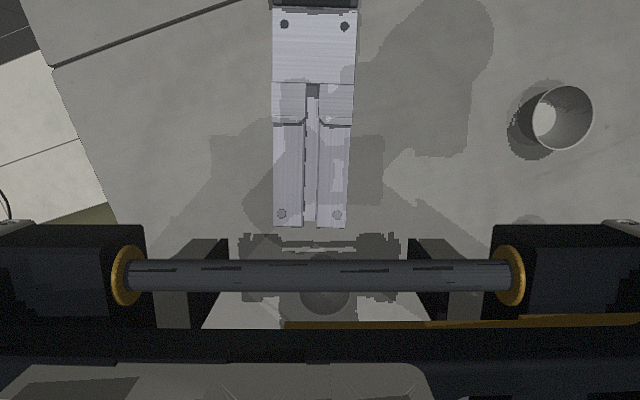

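The rail is in the wrist view with the foot's notch mouth at about (312,122), the notch end at (312,84) and the rail's near end at row 227. A steel cup is at (563,117). Next I'll zoom in to measure.

```bash
python3 - <<'E'
from h import *
c=load("w1"); crop(c,260,65,365,235,3.5,"w1c")
g=cv2.cvtColor(c["frame"],cv2.COLOR_BGR2GRAY).astype(int)
for v in (100,110,135,150,170,190,210): print(v,list(g[v,264:360]))
E
```

```text
100 [np.int64(136), np.int64(135), np.int64(132), np.int64(138), np.int64(133), np.int64(136), np.int64(129), np.int64(153), np.int64(162), np.int64(162), np.int64(158), np.int64(160), np.int64(157), np.int64(159), np.int64(163), np.int64(142), np.int64(139), np.int64(140), np.int64(140), np.int64(140), np.int64(142), np.int64(141), np.int64(142), np.int64(141), np.int64(136), np.int64(145), np.int64(142), np.int64(144), np.int64(146), np.int64(145), np.int64(141), np.int64(147), np.int64(143), np.int64(148), np.int64(144), np.int64(148), np.int64(153), np.int64(146), np.int64(149), np.int64(150), np.int64(161), np.int64(98), np.int64(77), np.int64(145), np.int64(160), np.int64(158), np.int64(157), np.int64(157), np.int64(158), np.int64(160), np.int64(154), np.int64(157), np.int64(158), np.int64(166), np.int64(124), np.int64(147), np.int64(150), np.int64(150), np.int64(147), np.int64(151), np.int64(151), np.int64(150), np.int64(152), np.int64(150), np.int64(147), np.int64(147), np.int64(148), np.int64(151), np.int64(150), np.int64(150), np.int64(149), np.int64(148), np.int64(151), np
[... 8293 characters left out ...]
nt64(152), np.int64(152), np.int64(136), np.int64(117), np.int64(119), np.int64(141), np.int64(148), np.int64(147), np.int64(147), np.int64(146), np.int64(147), np.int64(147), np.int64(150), np.int64(151), np.int64(149), np.int64(149), np.int64(154), np.int64(155), np.int64(142), np.int64(151), np.int64(151), np.int64(140), np.int64(149), np.int64(140), np.int64(125), np.int64(128), np.int64(143), np.int64(153), np.int64(146), np.int64(149), np.int64(144), np.int64(137), np.int64(147), np.int64(104), np.int64(110), np.int64(120), np.int64(118), np.int64(119), np.int64(117), np.int64(115), np.int64(115), np.int64(115), np.int64(115), np.int64(115), np.int64(115), np.int64(111), np.int64(116)]
```

View pics/w1c.png

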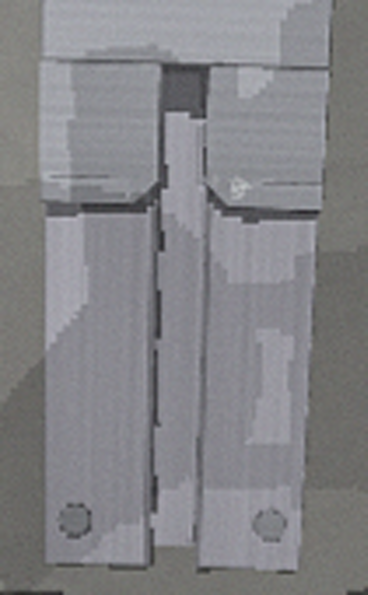

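```bash
python3 - <<'E'
from h import *
c=load("w1"); print("cam",ray(c,[[0,0]])[0])
rows=[135,150,170,190,210]; L=[272.7]*5; R=[349.8,348.9,347.6,346.7,345.6]
l=plane(c,[[a-.2,b] for a,b in zip(L,rows)],.026); r=plane(c,[[a-.2,b] for a,b in zip(R,rows)],.026)
print("width",np.linalg.norm(l-r,axis=1)); m=(l+r)/2; print(m)
print("yaw",np.degrees(np.polyfit(m[:,0],m[:,1],1)[0]))
sl=plane(c,list(zip([302.3,301.8,301.5,301.0,300.4],rows)),.026);sr=plane(c,list(zip([319.5,319.3,318.6,317.7,317.4],rows)),.026); print((sl+sr)/2, (sl-sr)[:,1])
print("front",plane(c,[[291,227.3],[330,228]],.026),"foot front",plane(c,[[280,122],[340,123.5]],.034),"notch end",plane(c,[[312,83.5]],.034))
# cross-check with scene and top
for n in ("top0","scene0"):
    k=load(n); print(n, proj(k,np.r_[m[[0,4]]]))
k=load("top0");print("top", plane(k,[[210+122/5,120+530/5],[210+143/5,120+295/5]],[.026]))
E
```

```text
cam [0.53738304 0.19876173 0.38476078]
width [0.07906772 0.07892975 0.07865299 0.07881365 0.07878213]
[[0.52230423 0.20626927 0.026     ]
 [0.50706557 0.20737015 0.026     ]
 [0.48627508 0.20892673 0.026     ]
 [0.46490007 0.2103159  0.026     ]
 [0.44291125 0.21185549 0.026     ]]
yaw -4.021744478524598
[[0.52227865 0.2064143  0.026     ]
 [0.5070429  0.20741253 0.026     ]
 [0.4862553  0.20881142 0.026     ]
 [0.46489861 0.21046415 0.026     ]
 [0.44291441 0.21189719 0.026     ]] [0.01761944 0.01810699 0.01793727 0.01776717 0.0183521 ]
front [[0.42407082 0.23232785 0.026     ]
 [0.42169334 0.18969553 0.026     ]] foot front [[0.53648011 0.23641437 0.034     ]
 [0.5327898  0.17684674 0.034     ]] notch end [[0.57169957 0.20313488 0.034     ]]
top0 [[236.42769017 194.40658295]
 [233.43131007 219.82004196]]
scene0 [[258.36408958 175.32226291]
 [237.14854179 186.47489251]]
top [[0.42388703 0.20795235 0.026     ]
 [0.57090623 0.20184447 0.026     ]]
```

The rail's yaw is about -4.0°, its origin is at about (0.533, 0.2055), the entry at (0.508, 0.207) and the seat at (0.566, 0.203). Now to the holder.

apply_moves([
  [0, [0.98, -0.16, 0.15], 0],
  [0, [0.98, -0.16, 0.15], 0],
  [0, [0.98, -0.16, 0.15], 0],
  [0, [0.98, -0.16, 0.15], 0],
  [0, [0.98, -0.16, 0.15], 0],
  [0, [0.98, -0.16, 0.15], 0],
  [0, [0.98, -0.16, 0.15], 0],
  [0, [0.98, -0.16, 0.15], 0],
  [0, [0, 0, 0], 1],
  [0, [0, 0, 0], 1],
  [0, [0, 0, 0], 1],
  [0, [0, 0, 0], 1],
])

```text
time_s: 3.45
tcp_pos: [0.5219, -0.1936, 0.1665]
eef_rot: [180.0, -0.0, -116.3]
contact_force: [-0.5, -1.1, 0.1]
gripper_width: 0.0877
```

apply_moves([
  [0, [0, 0, 0], 1],
  [0, [0, 0, 0], 1],
  [0, [0, 0, 0], 1],
  [0, [0, 0, 0], 1],
  [0, [0, 0, 0], 1],
  [0, [0, 0, 0], 1],
  [0, [0, 0, 0], 1],
  [0, [0, 0, 0], 1],
  [0, [0, 0, 0], 1],
  [0, [0, 0, 0], 1],
  [0, [0, 0, 0], 1],
  [0, [0, 0, 0], 1],
])

```text
time_s: 4.95
tcp_pos: [0.5219, -0.1934, 0.1665]
eef_rot: [-180.0, -0.0, 171.7]
contact_force: [0.3, 0.1, 0.0]
gripper_width: 0.0876
```

apply_moves([
  [0, [0, 0, 0], 1],
  [0, [0, 0, 0], 1],
  [0, [0, 0, 0], 1],
  [0, [0, 0, 0], 0],
  [0, [0, 0, 0], 0],
])

```text
time_s: 5.58
tcp_pos: [0.522, -0.1934, 0.1666]
eef_rot: [-180.0, 0.0, 154.1]
contact_force: [-0.7, 0.2, -0.6]
gripper_width: 0.0879
```

```bash
python3 - <<'E'
from h import *
c=snap("wrist","w2"); print(c["state"]["tcp_pos"],c["state"]["eef_rot"],c["state"]["joints"])
E
```

```text
[ 0.52195845 -0.19344566  0.16655926] [-1.79999834e+02  3.18120089e-04  1.54101042e+02] [-1.80332278e-01  1.22116833e+01 -1.92822056e+01  3.37790104e-04
 -5.85058967e+01 -2.57188023e+01]
```

View pics/w2.png

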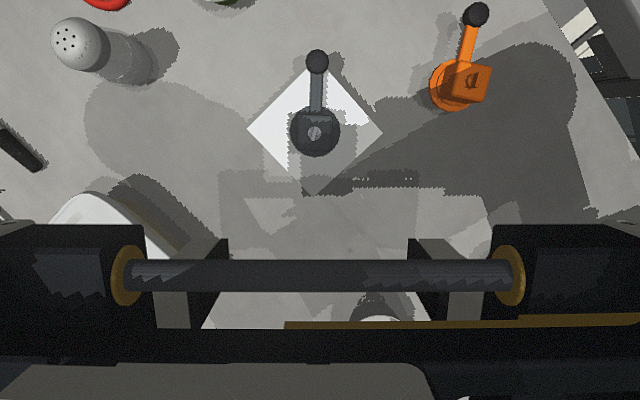

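The bolt in its holder is at (316,131), lever up to the knob at (317,62). I'll zoom in on the nut.

```bash
python3 - <<'E'
from h import *
c=load("w2"); crop(c,280,40,355,170,6,"w2c")
k=load("w2")
print(plane(c,[[314,133]],.08),plane(c,[[317,62]],.052),plane(c,[[316,133]],.072))
E
```

```text
[[ 0.49998965 -0.24448845  0.08      ]] [[ 0.47587582 -0.28943065  0.052     ]] [[ 0.49889848 -0.24362359  0.072     ]]
```

View pics/w2c.png

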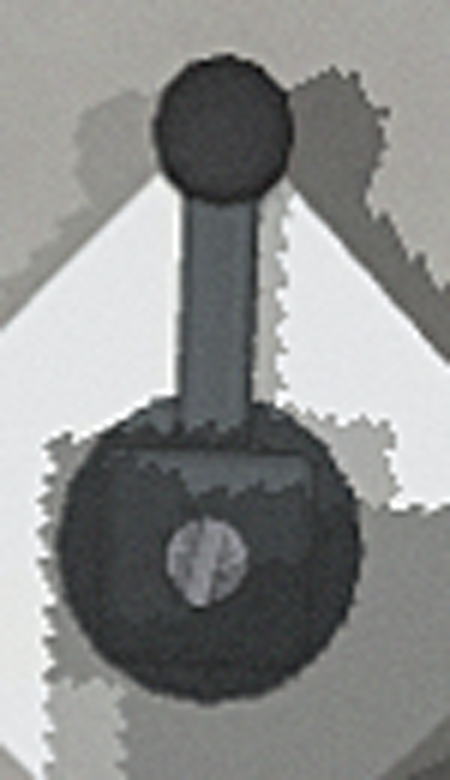

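apply_moves([
  [0, [0, 0, 0.65], 0],
  [0, [0, 0, 0.65], 0],
  [0, [0, 0, 0], 0],
  [0, [0, 0, 0], 0],
])

```text
time_s: 6.12
tcp_pos: [0.5227, -0.1937, 0.1026]
eef_rot: [-180.0, 0.1, 154.1]
contact_force: [0.5, -0.3, 0.2]
gripper_width: 0.0878
```

```bash
python3 - <<'E'
from h import *
c=snap("wrist","w3"); print(c["state"]["tcp_pos"],c["state"]["eef_rot"])
f=c["frame"][20:220,250:390].astype(float); f=255*np.clip(f/170,0,1)**.6
cv2.imwrite("pics/w3c.png",cv2.resize(f.astype(np.uint8),None,fx=4,fy=3,interpolation=cv2.INTER_CUBIC) if 0 else cv2.resize(f.astype(np.uint8),None,fx=3,fy=3,interpolation=cv2.INTER_CUBIC))
f=c["frame"][110:165,285:345].astype(float); f=255*np.clip(f/200,0,1)
cv2.imwrite("pics/w3d.png",cv2.resize(f.astype(np.uint8),None,fx=10,fy=10,interpolation=cv2.INTER_CUBIC))
E
```

```text
[ 0.52268605 -0.19366524  0.10264897] [-1.79996520e+02  6.07746096e-02  1.54051038e+02]
```

View pics/w3c.png

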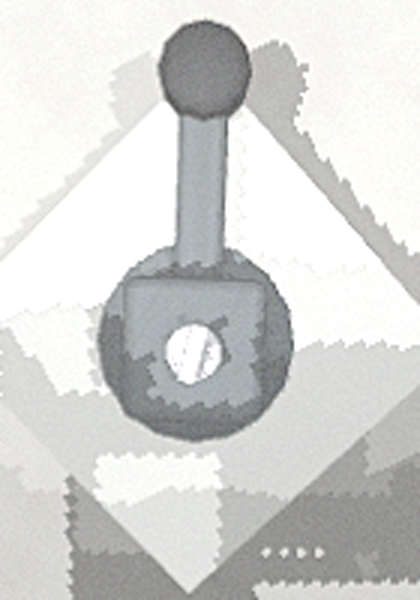

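View pics/w3d.png

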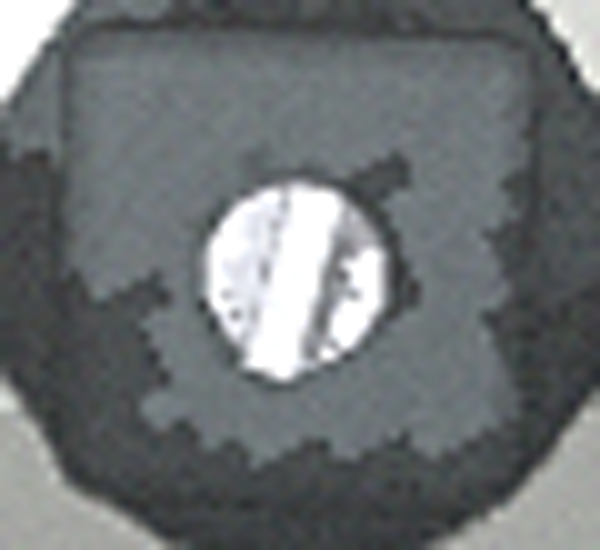

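```bash
python3 - <<'E'
from h import *
c=load("w3"); g=cv2.cvtColor(c["frame"],cv2.COLOR_BGR2GRAY)
np.set_printoptions(linewidth=200)
print("cols",np.arange(303,327))
for v in range(126,151): print(v,g[v,303:327])
E
```

```text
cols [303 304 305 306 307 308 309 310 311 312 313 314 315 316 317 318 319 320 321 322 323 324 325 326]
126 [97 93 91 91 93 89 81 75 82 90 87 95 78 83 87 97 93 91 93 65 60 55 57 91]
127 [94 94 94 87 91 93 83 78 75 75 77 74 71 71 75 89 93 67 59 63 63 62 58 90]
128 [ 90  94  87  92  90  90  85  85  86 109 111 146 139 104  91  67  57  57  65  67  62  64  61  87]
129 [ 93  90  93  88  84  91  85 130 192 209 156 202 220 211 210 163  84  49  56  60  56  92 101  94]
130 [ 92  95  94  82  71 126 191 200 192 188 143 204 209 212 215 232 137  83  56  57  86  95  95  97]
131 [ 91  91  81  67 103 198 195 183 181 179 168 206 208 206 207 200 135 145  84  58  59  91  92  94]
132 [ 84  80  76  67 195 223 194 179 183 145 178 200 205 208 214 174 134 139 121  74  57  90  93  93]
133 [ 96  85  75 143 219 218 191 177 188 166 200 204 204 208 219 136 125 133 140 111  64  55  93  93]
134 [ 89  81  98 210 221 214 214 186 187 159 202 207 204 211 208 121  98 124 142 135  73  58  89  96]
135 [ 93  85 125 210 213 210 187 180 174 180 206 206 204 211 186  98 111 131 206 237 122  55  86  93]
136 [ 87  87 126 212 186 
[... 732 characters left out ...]
2 204 218 151 117 120 195 220 220 116  76  79  89  92  91]
144 [ 93  95  92  83  76 105 150 200 205 201 207 214 128 113 146 132 199 138  74  85  95  91  92  93]
145 [ 97  93  93  82  75  67 129 210 212 206 206 202 128 105 203 168  78  77  90  87  84  89  87  92]
146 [ 93  94  89  91  77  77 142 198 208 210 211 190 153 131  93  82  86  89  95  87  95  94  89  92]
147 [ 97  94  93  94  93  91  74  71 112 170 200 138  83  80  91  83  95  86  94  92  88  89  93  86]
148 [90 92 95 90 94 91 94 80 74 72 83 75 86 91 91 92 92 94 92 90 87 89 90 95]
149 [90 90 90 89 92 88 92 94 85 85 90 89 95 88 94 95 93 92 89 94 89 91 88 87]
150 [96 92 91 89 93 92 93 97 93 93 95 92 88 99 88 93 87 91 95 86 89 89 86 86]
```

```bash
python3 - <<'E'
from h import *
c=load("w3"); g=cv2.cvtColor(c["frame"],cv2.COLOR_BGR2GRAY).astype(float)
def edge(v,a,b,th,rise):
    r=g[v]; 
    for u in range(a,b):
        if (r[u]-th)*(r[u+1]-th)<=0 and ((r[u+1]>r[u])==rise): return u+(th-r[u])/(r[u+1]-r[u])
def yaw(P): 
    P=P[:,:2]-P[:,:2].mean(0); u=np.linalg.svd(P)[2][0]; return np.degrees(np.arctan2(u[1],u[0]))%180
rs=range(131,146); e=[(edge(v,314,320,157,False),v) for v in rs]; print("tang R",yaw(plane(c,e,.083)))
# left: dark dip minimum centroid
e2=[]
for v in list(range(129,145)):
    x0=313-(v-129)*.27; us=np.arange(int(x0)-2,int(x0)+4); w=np.clip(185-g[v,us],0,None); e2.append(((w*us).sum()/w.sum(),v))
print("tang L",yaw(plane(c,e2,.083)), yaw(plane(c,e2,.075)))
# lever
np.set_printoptions(linewidth=220)
for v in (65,75,85,95,100): print(v,g[v,303:334].astype(int))
E
```

```text
tang R 47.50808608061511
tang L 42.83296000981248 42.83296000981228
65 [228 228 228 227 235 209 106  69  87  93  96  92  88  91  89  92  89  93  92 100  91  72  53 173 171 170 167 214 233 229 229]
75 [229 229 228 229 243 173  85  79  93  94  95  93  92  96  90  87  92  95  98  95  77  62  93 176 172 167 171 163 196 234 228]
85 [230 229 227 229 244 147  74  84  95 100  94 100  94  90  91  91  93  97 100  88  79  50 145 175 171 170 162 155 217 233 230]
95 [230 227 228 232 249 124  66  86  96 100  97 101  96  93  91  96  92  98 100  88  70  66 170 173 165 165 170 231 230 230 227]
100 [232 232 233 244 219 108  73  91  97  96  99  98  95  96  98  93  95  94  94  85  63  83 145 171 172 171 156 230 232 232 229]
```

```bash
python3 - <<'E'
from h import *
c=load("w3")
def yaw(P): 
    P=P[:,:2]-P[:,:2].mean(0); u=np.linalg.svd(P)[2][0]; return np.degrees(np.arctan2(u[1],u[0]))%180
R=np.array([318.66,318.4,317.75,317.6,317.3,316.86,316.6,316.5,316.36,315.8,315.6,315.35,314.9,314.66,314.6]); L=np.array([313.7,313.4,312.85,312.8,312.6,312.5,311.9,311.9,311.3,311.5,310.8,310.7,310.5,309.9,309.8]); v=np.arange(131,146)
for e in (R,L,(R+L)/2): print(yaw(plane(c,np.c_[e,v],.083)))
print("tang c",plane(c,[[(R+L)[7]/2,138]],.083), "bolt top disc c",plane(c,[[314.4,138]],.074))
for z in(.047,): print("lever",yaw(plane(c,list(zip([308.57,308.26,307.97,307.79,307.62],[65,75,85,95,100])),z)),yaw(plane(c,list(zip([325.5,325.4,325.0,324.8,324.5],[65,75,85,95,100])),z)))
# dark blob flange/knob
print("knob",plane(c,[[250+205/3,20+70/3]],.052),"square",plane(c,[[285+6.8,110+3],[285+52.8,110+4.2]],.072))
g=cv2.cvtColor(c["frame"],cv2.COLOR_BGR2GRAY)
f=c["frame"][100:175,270:355].astype(float);f=255*np.clip((f-30)/120,0,1)
cv2.imwrite("pics/w3e.png",cv2.resize(f.astype(np.uint8),None,fx=8,fy=8,interpolation=cv2.INTER_CUBIC))
E
```

```text
47.52509929110847
48.32705040895871
47.93353886552509
tang c [[ 0.49996613 -0.24436777  0.083     ]] bolt top disc c [[ 0.50016219 -0.24394607  0.074     ]]
lever 62.12513516706651 62.61619932428169
knob [[ 0.47570276 -0.28941415  0.052     ]] square [[ 0.50527892 -0.26091308  0.072     ]
 [ 0.48352571 -0.24963506  0.072     ]]
```

View pics/w3e.png

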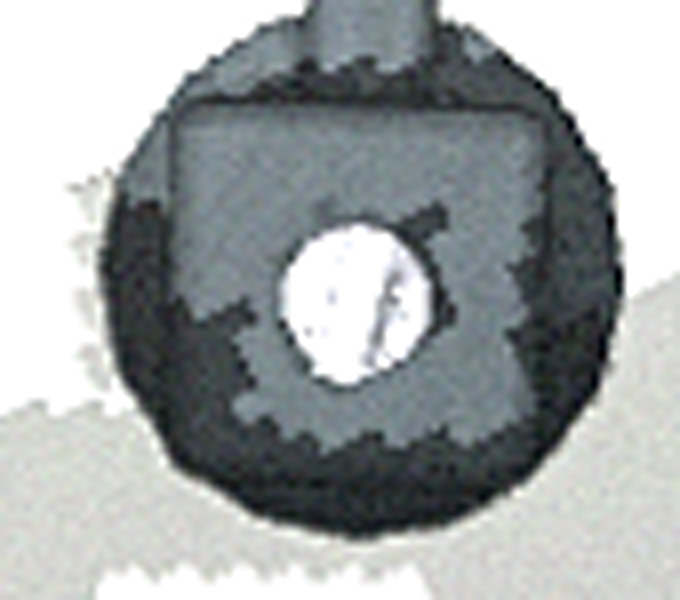

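The lever is at yaw -117.5°, and the tang (head axis) is about 14° clockwise of it, at yaw -132°. The nut's axis is at about (0.500, -0.244). Now to grasp.

apply_moves([
  [0, [0, 0, 0], 0.25],
  [0, [-0.02, -0.55, 0], 0],
  [0, [-0.04, -0.55, 0], 0],
  [0, [0, 0, 0], 0],
  [0, [0, 0, 0.4], 0],
  [0, [0, 0, 0.4], 0],
  [0, [0, 0, 0.2], 0],
  [0, [0, 0, 0], 0],
  [0, [0, 0, 0], 0],
], squeeze=30)

```text
time_s: 7.3
tcp_pos: [0.4999, -0.2436, 0.0523]
eef_rot: [180.0, 0.1, 152.5]
contact_force: [-0.6, -0.1, 0.2]
gripper_width: 0.0876
```

```bash
python3 - <<'E'
from h import *
c=snap("scene","s4"); print(c["state"]["tcp_pos"],c["state"]["eef_rot"])
crop(c,330,180,440,290,5,"s4c"); crop(snap("wrist","w4"),180,80,460,330,2.5,"w4c")
E
```

```text
[ 0.49986067 -0.24362921  0.05232096] [1.79987482e+02 6.27174012e-02 1.52518439e+02]
```

View pics/s4c.png

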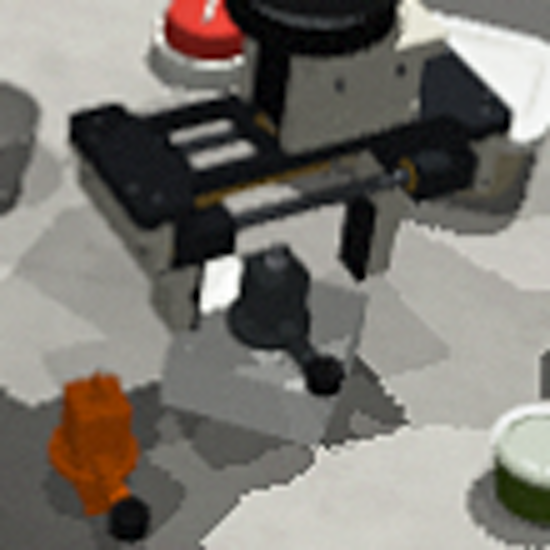

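View pics/w4c.png

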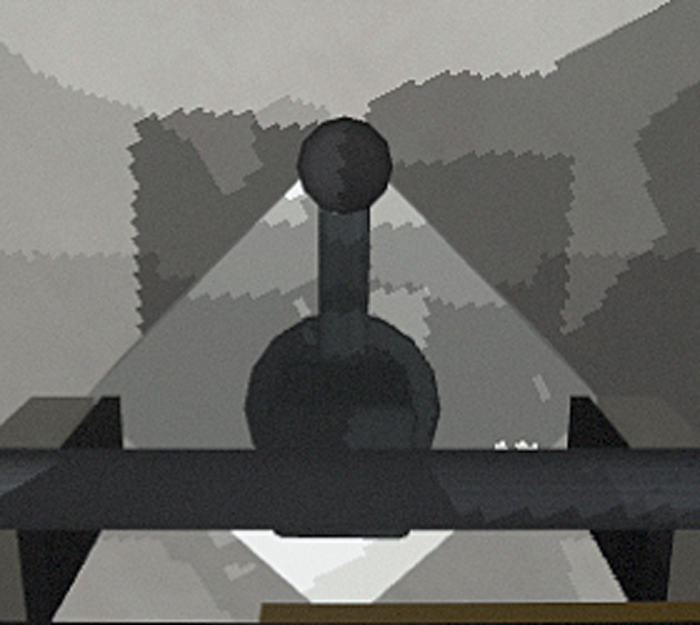

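The nut is centred between the jaws and the lever is straight (knob at about (318,146) in the full frame). I'll lower a little, close and lift.

apply_moves([
  [0, [0, 0, 0.12], 0],
  [255, [0, 0, 0], 0],
  [255, [0, 0, 0], 0],
  [255, [0, 0, 0], 0],
  [255, [0, 0, 0], 0],
  [255, [0, 0, 0], 0],
  [255, [0, 0, 0], 0],
  [255, [0, 0, 0], 0],
], squeeze=30)

```text
time_s: 8.4
tcp_pos: [0.4994, -0.2437, 0.0456]
eef_rot: [180.0, 0.0, 152.5]
contact_force: [0.2, -0.8, -0.0]
gripper_width: 0.0255
```

```bash
python3 - <<'E'
from h import *
from plant import get_state
print(get_state())
crop(snap("wrist","w5"),180,80,460,330,2.5,"w5c")
E
```

```text
{'time_s': 8.4, 'joints': array([-5.81717301e+00,  2.00684622e+01, -2.71409523e+01,  4.15786886e-03,
       -4.27707105e+01, -2.16827305e+01]), 'qd': array([-0.05558174,  0.08539877, -0.05012413, -0.05080377,  0.01176978,
        0.04641385]), 'joint_torque': array([-8.90148827e-02, -4.93148983e+01,  2.07949287e+01,  5.00821486e+00,
       -1.03889059e-01,  1.28813577e-02]), 'tcp_pos': array([ 0.49938185, -0.24368812,  0.04563238]), 'eef_rot': array([1.79995282e+02, 1.95122467e-02, 1.52503147e+02]), 'contact_force': array([ 0.19041165, -0.77983114, -0.014634  ]), 'moment': array([-0.04715306, -0.35479361, -0.04860856]), 'gripper_width': 0.025544806052577657}
```

View pics/w5c.png

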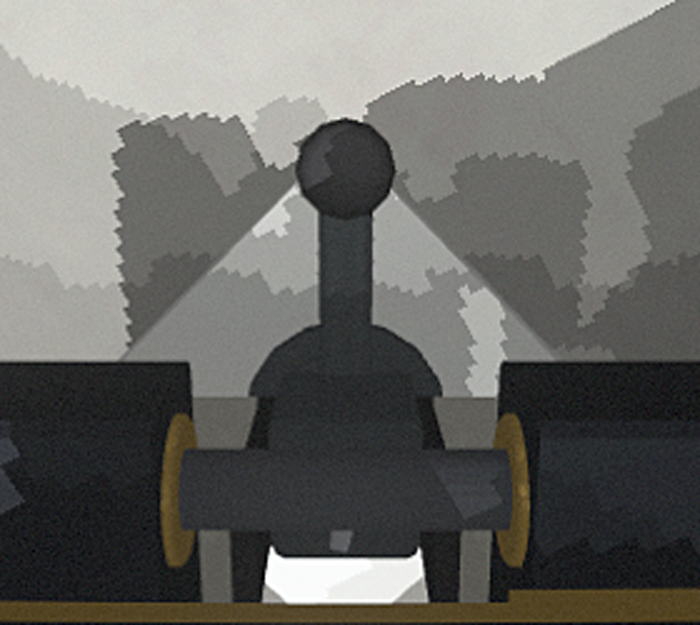

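The nut is held with the lever straight in the jaws. Lifting and carrying over.

apply_moves([
  [255, [0, 0, -0.8], 0],
  [255, [0, 0, -0.8], 0],
  [255, [0.4, 0.81, 0], 0],
  [255, [0.4, 0.81, 0], 0],
  [255, [0.4, 0.81, 0], 0],
  [255, [0.4, 0.81, 0], 0],
  [255, [0.4, 0.81, 0], 0],
  [255, [0.4, 0.81, 0], 0],
  [255, [0.4, 0.81, 0], 0],
  [255, [0.4, 0.81, 0], 0],
  [255, [0.4, 0.81, 0], 0],
  [255, [0.4, 0.81, 0], 0],
])

```text
time_s: 9.95
tcp_pos: [0.5081, 0.2092, 0.1251]
eef_rot: [-180.0, -0.0, 152.5]
contact_force: [0.9, -0.5, -3.1]
gripper_width: 0.0256
```

apply_moves([
  [255, [0, 0, 0], -1],
  [255, [0, 0, 0], -1],
  [255, [0, 0, 0], -1],
  [255, [0, 0, 0], -1],
  [255, [0, 0, 0], -1],
  [255, [0, 0, 0], -1],
  [255, [0, 0, 0], -1],
  [255, [0, 0, 0], -1],
  [255, [0, 0, 0], -1],
  [255, [0, 0, 0], -1],
  [255, [0, 0, 0], -1],
  [255, [0, 0, 0], -1],
])

```text
time_s: 11.45
tcp_pos: [0.5082, 0.2076, 0.1249]
eef_rot: [180.0, -0.1, -135.3]
contact_force: [-0.2, -0.3, -2.4]
gripper_width: 0.0255
```

apply_moves([
  [255, [0, 0, 0], -1],
  [255, [0, 0, 0], -1],
  [255, [0, 0, 0], -1],
  [255, [0, 0, 0], -1],
  [255, [0, 0, 0], -1],
  [255, [0, 0, 0], -1],
  [255, [0, 0, 0], -1],
  [255, [0, 0, 0], -1],
  [255, [0, 0, 0], -1],
  [255, [0, 0, 0], -0.3],
  [255, [0, 0, 0], 0],
  [255, [0, 0, 0], 0],
])

```text
time_s: 12.95
tcp_pos: [0.5087, 0.2078, 0.1255]
eef_rot: [180.0, -0.0, -79.8]
contact_force: [-0.6, 0.1, -3.2]
gripper_width: 0.0259
```

```bash
python3 - <<'E'
from h import *
c=snap("wrist","w6"); print(c["state"])
crop(c,180,50,460,330,2.1,"w6c"); crop(snap("scene","s6"),200,80,340,210,5,"s6c")
E
```

```text
{'time_s': 12.95, 'joints': array([ 4.26497560e+01,  1.39425946e+01, -2.30838406e+01, -4.10884012e-03,
       -5.29887076e+01,  5.75692381e+01]), 'qd': array([-0.11080512, -0.0314855 , -0.04715236, -0.11596379,  0.04449871,
        0.24228373]), 'joint_torque': array([-8.97626469e-04, -4.62593758e+01,  2.60024357e+01,  6.31586686e+00,
        9.39301983e-02, -2.66900555e-03]), 'tcp_pos': array([0.50869465, 0.20784229, 0.12545123]), 'eef_rot': array([ 1.79985460e+02, -5.35211198e-03, -7.97834790e+01]), 'contact_force': array([-0.58250494,  0.09434414, -3.18212119]), 'moment': array([-0.07738947,  0.02394634,  0.02746601]), 'gripper_width': 0.025869229280526203}
```

View pics/w6c.png

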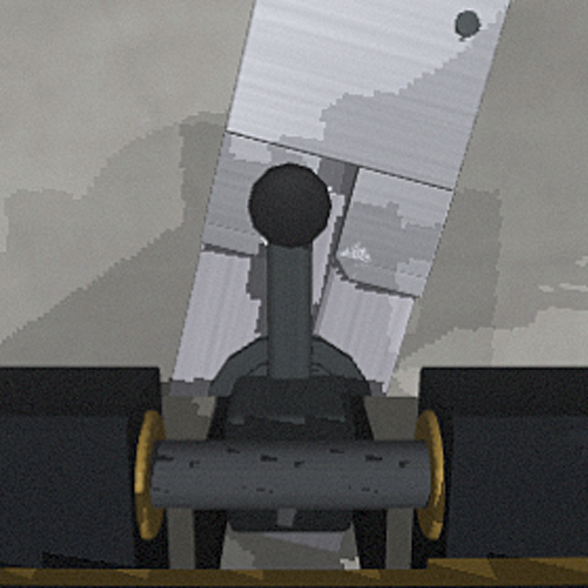

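View pics/s6c.png

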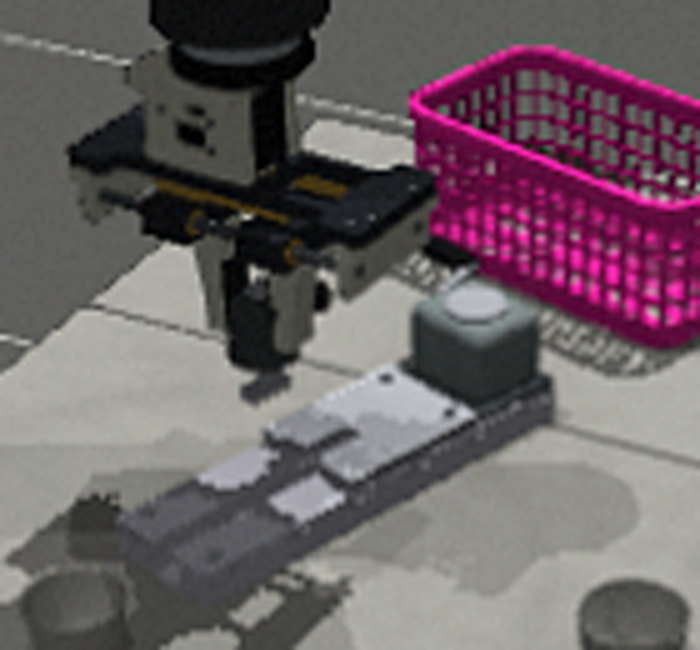

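```bash
python3 - <<'E'
from h import *
c=load("w6"); g=cv2.cvtColor(c["frame"],cv2.COLOR_BGR2GRAY).astype(int)
q=lambda P:[[180+a/2.1-.3,50+b/2.1-.3] for a,b in P]
l=plane(c,q([[228,131],[175,385]]),.026); 
for nm,P,z in (("L",[[203,248],[175,385]],.026),("R",[[416,297],[385,385]],.026),("footL",[[257,0],[228,131]],.034),("footR",[[508,0],[455,190]],.034),("mid",[[0,0],[1,1]],.034)):
    w=plane(c,q(P),z); d=w[0]-w[1]; print(nm,w[:,:2].round(4).tolist(),np.degrees(np.arctan2(d[1],d[0])))
# step line at x? and notch end
print(plane(c,q([[228,131],[455,190]]),.034), plane(c,q([[340,163]]),.034))
s=load("s6"); R=np.radians(-4)
T=c["state"]["tcp_pos"]; b=np.array([T[0],T[1],T[2]-.0116-.0255]); u=np.array([np.cos(R),np.sin(R),0]);v=np.array([-u[1],u[0],0])
print("pred head crop px",((proj(s,[b+.015*u+.006*v,b-.015*u+.006*v,b-.015*u-.006*v,b+.015*u-.006*v])-[200,80])*5).round())
f=s["frame"][140:170,235:275];cv2.imwrite("pics/s6d.png",cv2.resize(np.clip(f*1.5,0,255).astype(np.uint8),None,fx=15,fy=15,interpolation=cv2.INTER_CUBIC))
E
```

```text
L [[0.5333, 0.2447], [0.4802, 0.2474]] -2.9156781572117723
R [[0.5293, 0.1655], [0.4943, 0.1696]] -6.625410239312395
footL [[0.6171, 0.2389], [0.5749, 0.2416]] -3.63743498873872
footR [[0.6318, 0.1591], [0.5695, 0.1622]] -2.8696973211599084
mid [[0.6029, 0.3211], [0.6026, 0.3207]] 54.620561562695386
[[0.5749318  0.24157534 0.034     ]
 [0.56950616 0.16223733 0.034     ]] [[0.571289   0.20264264 0.034     ]]
pred head crop px [[280. 381.]
 [240. 401.]
 [253. 409.]
 [294. 389.]]
```

View pics/s6d.png

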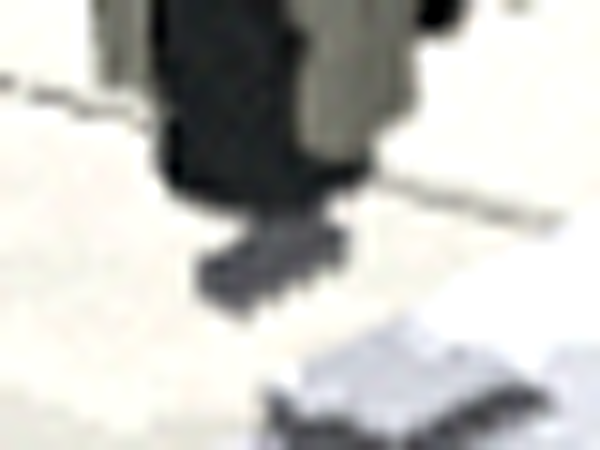

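The head shows in the scene view within about 1 px of the predicted place, and parallel to the slot. Descending to just above the rail.

apply_moves([
  [255, [0.01, 0, 0.4], 0],
  [255, [0, 0, 0.4], 0],
  [255, [0, 0, 0.36], 0],
  [255, [0, 0, 0], 0],
  [255, [0, 0, 0], 0],
])

```text
time_s: 13.68
tcp_pos: [0.5093, 0.2077, 0.0682]
eef_rot: [-180.0, 0.0, -79.7]
contact_force: [-0.4, -0.1, -3.1]
gripper_width: 0.0261
```

```bash
python3 - <<'E'
from h import *
c=snap("scene","s7"); print(c["state"]["tcp_pos"],c["state"]["contact_force"])
crop(c,210,130,300,200,8,"s7c"); crop(snap("wrist","w7"),180,30,460,330,2,"w7c")
E
```

```text
[0.50931969 0.20771793 0.06821327] [-0.37619126 -0.12289876 -3.06493037]
```

View pics/s7c.png

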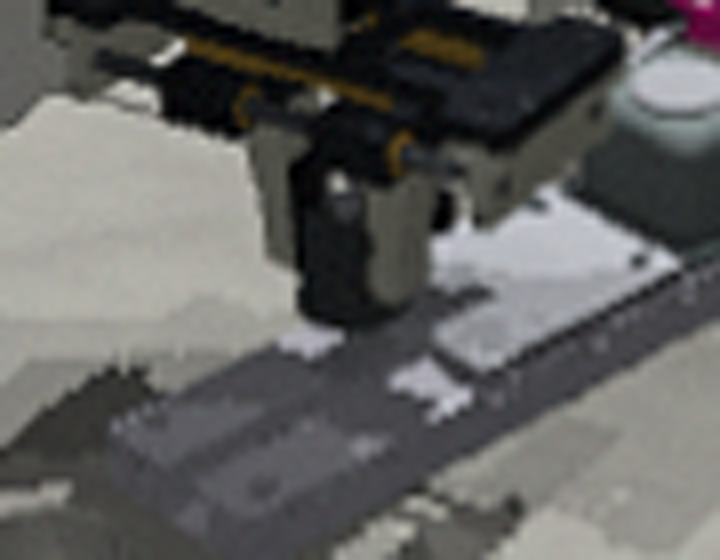

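View pics/w7c.png

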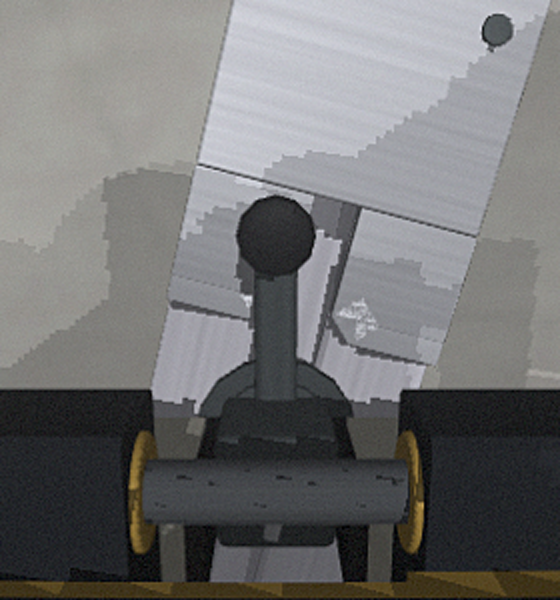

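```bash
python3 - <<'E'
from h import *
c=load("w7")
q=lambda P:[[180+a/2-.25,30+b/2-.25] for a,b in P]
for z in (.033,.036):
    w=plane(c,q([[199,165],[477,236],[170,300],[435,362],[232,0],[549,5]]),z)[:,:2]
    for i in (0,2,4):
        d=w[i]-w[i+1]; print(z,w[i].round(4),w[i+1].round(4),"mid",((w[i]+w[i+1])/2).round(4),np.linalg.norm(d),np.degrees(np.arctan2(d[1],d[0]))-90)
    for i,j in((4,2),(5,3)): d=w[i]-w[j]; print(np.degrees(np.arctan2(d[1],d[0])))
E
```

```text
0.033 [0.5744 0.2417] [0.5694 0.1623] mid [0.5719 0.202 ] 0.07962308473727318 -3.5901944233583833
0.033 [0.5361 0.2442] [0.5318 0.1654] mid [0.5339 0.2048] 0.07891169918754591 -3.1061305065552745
0.033 [0.6171 0.2398] [0.6312 0.1581] mid [0.6242 0.199 ] 0.08282658687849512 9.794728410289508
-3.1110686713425637
-4.158438691463104
0.036 [0.5744 0.2414] [0.5695 0.1632] mid [0.572  0.2023] 0.07839061666332728 -3.5901944233584118
0.036 [0.5367 0.2438] [0.5324 0.1662] mid [0.5345 0.205 ] 0.07769024249278983 -3.106130506555317
0.036 [0.6165 0.2395] [0.6303 0.1591] mid [0.6234 0.1993] 0.08154453250521282 9.79472841028958
-3.111068671342561
-4.158438691463112
```

apply_moves([
  [255, [0.02, 0, 0], 0],
  [255, [0, 0, 0.08], 0],
  [255, [0, 0, 0.06], 0],
  [255, [0, 0, 0.06], 0],
  [255, [0, 0, 0], 0],
])

```text
time_s: 14.4
tcp_pos: [0.5089, 0.2063, 0.0572]
eef_rot: [180.0, -0.0, -79.7]
contact_force: [-0.5, 0.7, -2.6]
gripper_width: 0.0258
```

apply_moves([
  [255, [0, 0, 0.06], 0],
  [255, [0, 0, 0.06], 0],
  [255, [0, 0, 0.06], 0],
  [255, [0, 0, 0], 0],
])

```text
time_s: 14.9
tcp_pos: [0.5089, 0.2063, 0.0482]
eef_rot: [180.0, -0.0, -79.7]
contact_force: [0.5, -0.2, -3.9]
gripper_width: 0.0255
```

apply_moves([
  [255, [0, 0, 0.06], 0],
  [255, [0, 0, 0.06], 0],
  [255, [0, 0, 0.03], 0],
  [255, [0, 0, 0], 0],
])

```text
time_s: 15.4
tcp_pos: [0.5088, 0.2064, 0.0415]
eef_rot: [180.0, -0.0, -79.7]
contact_force: [-3.3, 0.5, 3.5]
gripper_width: 0.0258
```

apply_moves([
  [255, [0, 0, 0.02], 0],
  [255, [0, 0, 0.02], 0],
  [255, [0, 0, 0], 0],
])

```text
time_s: 15.78
tcp_pos: [0.5087, 0.2064, 0.0399]
eef_rot: [180.0, -0.0, -79.7]
contact_force: [-7.0, -1.1, 10.0]
gripper_width: 0.0259
```

The knob is touching the foot (the lever lies over it), which puts the foot's top at about rail z 35. Raising to slide height.

apply_moves([
  [255, [0, 0, -0.1], 0],
  [255, [0, 0, -0.1], 0],
  [255, [0, 0, 0], 0],
])

```text
time_s: 16.15
tcp_pos: [0.5092, 0.2063, 0.0493]
eef_rot: [-180.0, -0.0, -79.7]
contact_force: [0.7, -1.3, -3.9]
gripper_width: 0.0256
```

```bash
python3 - <<'E'
from h import *
c=snap("wrist","w8"); print(c["state"]["tcp_pos"],c["state"]["contact_force"],c["state"]["moment"])
crop(c,180,30,460,330,2,"w8c")
crop(snap("scene","s8"),210,130,300,200,8,"s8c")
E
```

```text
[0.50922341 0.20628866 0.04931408] [ 0.66887519 -1.33850954 -3.88683069] [-0.46189374 -0.04889064  0.04302604]
```

View pics/w8c.png

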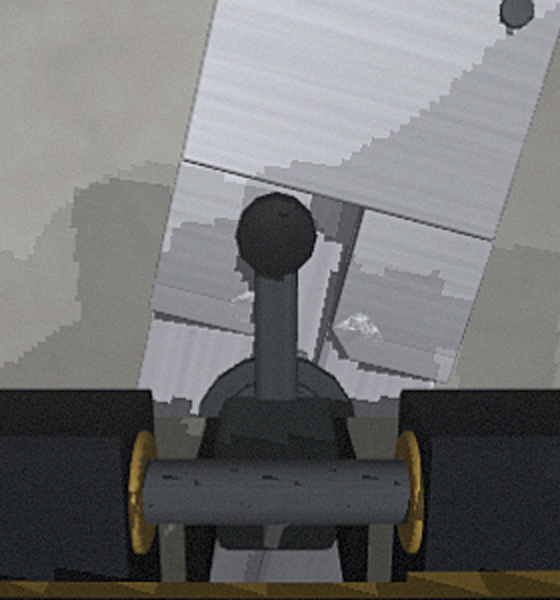

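View pics/s8c.png

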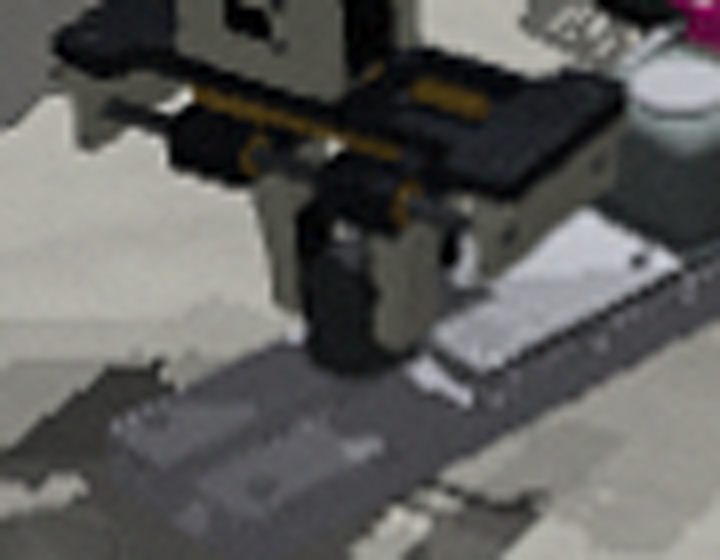

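apply_moves([
  [255, [0, 0, 0.02], 0],
  [255, [0.05, -0.19, 0], 0],
  [255, [0.05, -0.19, 0], 0],
  [255, [0.02, -0.1, 0], 0],
  [255, [0, 0, 0], 0],
])

```text
time_s: 16.88
tcp_pos: [0.5342, 0.2047, 0.0478]
eef_rot: [180.0, -0.0, -79.7]
contact_force: [-0.2, 0.0, -2.8]
gripper_width: 0.0257
```

apply_moves([
  [255, [0.02, -0.1, 0], 0],
  [255, [0.03, -0.1, 0], 0],
  [255, [0, 0, 0], 0],
])

```text
time_s: 17.25
tcp_pos: [0.5444, 0.2042, 0.0481]
eef_rot: [-180.0, 0.0, -79.7]
contact_force: [0.0, 0.3, -3.4]
gripper_width: 0.0256
```

apply_moves([
  [255, [0.03, -0.12, 0], 0],
  [255, [0.03, -0.12, 0], 0],
  [255, [0.02, -0.08, 0], 0],
  [255, [0, 0, 0], 0],
])

```text
time_s: 17.75
tcp_pos: [0.5608, 0.203, 0.048]
eef_rot: [180.0, -0.0, -79.7]
contact_force: [-0.0, -0.2, -2.6]
gripper_width: 0.0257
```

apply_moves([
  [255, [0.01, -0.04, 0], 0],
  [255, [0.01, -0.04, 0], 0],
  [255, [0, 0, 0], 0],
])

```text
time_s: 18.12
tcp_pos: [0.5642, 0.2027, 0.0479]
eef_rot: [180.0, -0.0, -79.7]
contact_force: [-2.6, 0.2, -2.5]
gripper_width: 0.0258
```

apply_moves([
  [255, [0.01, -0.02, 0], 0],
  [255, [0, -0.02, 0], 0],
  [255, [0, 0, 0], 0],
])

```text
time_s: 18.5
tcp_pos: [0.5647, 0.2025, 0.0477]
eef_rot: [179.8, -0.0, -79.7]
contact_force: [-10.0, 2.7, 0.9]
gripper_width: 0.0257
```

The bolt is home against the notch's end. I'll ease the push and lower the flange onto the foot.

apply_moves([
  [255, [0, 0.02, 0], 0],
  [255, [0, 0, 0.02], 0],
  [255, [0, 0, 0], 0],
])

```text
time_s: 18.88
tcp_pos: [0.5646, 0.2025, 0.0476]
eef_rot: [179.9, -0.0, -79.7]
contact_force: [-8.1, 2.0, 5.2]
gripper_width: 0.0262
```

apply_moves([
  [255, [0, 0, 0.02], 0],
  [255, [0, 0, 0], 0],
])

```text
time_s: 19.12
tcp_pos: [0.5652, 0.2026, 0.0472]
eef_rot: [180.0, 0.0, -79.7]
contact_force: [-6.9, 0.6, 9.3]
gripper_width: 0.0257
```

apply_moves([
  [255, [0, 0, -0.01], 0],
  [255, [0, 0, 0], 1],
  [255, [0, 0, 0], 1],
  [255, [0, 0, 0], 1],
  [255, [0, 0, 0], 1],
  [255, [0, 0, 0], 1],
  [255, [0, 0, 0], 0],
])

```text
time_s: 20.0
tcp_pos: [0.5652, 0.2028, 0.0472]
eef_rot: [180.0, 0.0, -109.8]
contact_force: [-5.1, 2.3, 3.9]
gripper_width: 0.0259
```

```bash
cat > st.py <<'E'
from plant import get_state
s=get_state(); print(s["time_s"],s["tcp_pos"].round(4),s["eef_rot"].round(1),"F",s["contact_force"].round(1),"M",s["moment"].round(2),"j6",s["joints"][5].round(1),s["joint_torque"][5].round(3),s["gripper_width"].round(4))
E
python3 st.py
```

```text
Traceback (most recent call last):
  File "st.py", line 2, in <module>
    s=get_state(); print(s["time_s"],s["tcp_pos"].round(4),s["eef_rot"].round(1),"F",s["contact_force"].round(1),"M",s["moment"].round(2),"j6",s["joints"][5].round(1),s["joint_torque"][5].round(3),s["gripper_width"].round(4))
                                                                                                                                                                                                     ^^^^^^^^^^^^^^^^^^^^^^^^
AttributeError: 'float' object has no attribute 'round'
```

apply_moves([
  [255, [0, 0, 0], 1],
  [255, [0, 0, 0], 1],
  [255, [0, 0, 0], 1],
  [255, [0, 0, 0], 1],
  [255, [0, 0, 0], 1],
  [255, [0, 0, 0], 1],
  [255, [0, 0, 0], 1],
  [255, [0, 0, 0], 1],
  [255, [0, 0, 0], 0],
])

```text
time_s: 21.12
tcp_pos: [0.5661, 0.2033, 0.0473]
eef_rot: [180.0, 0.1, -157.6]
contact_force: [-3.5, 2.1, 3.5]
gripper_width: 0.0255
```

```bash
sed -i 's/s\["gripper_width"\].round(4)/round(s["gripper_width"],4)/' st.py; python3 st.py
python3 - <<'E'
from h import *
c=snap("wrist","w9");crop(c,150,30,490,330,2,"w9c");crop(snap("scene","s9"),210,110,340,200,6,"s9c")
E
```

```text
21.125 [0.5661 0.2033 0.0473] [ 1.800e+02  1.000e-01 -1.576e+02] F [-3.5  2.1  3.5] M [ 1.25  1.47 -0.05] j6 -16.0 -0.811 0.0255
```

View pics/w9c.png

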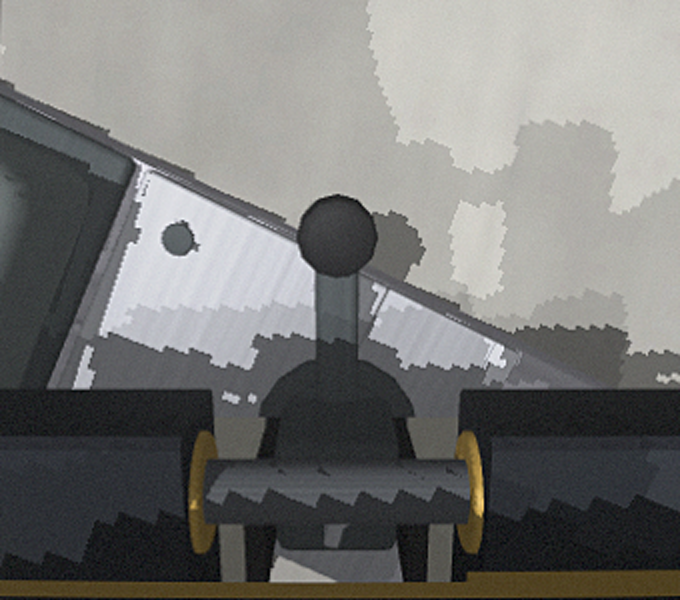

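View pics/s9c.png

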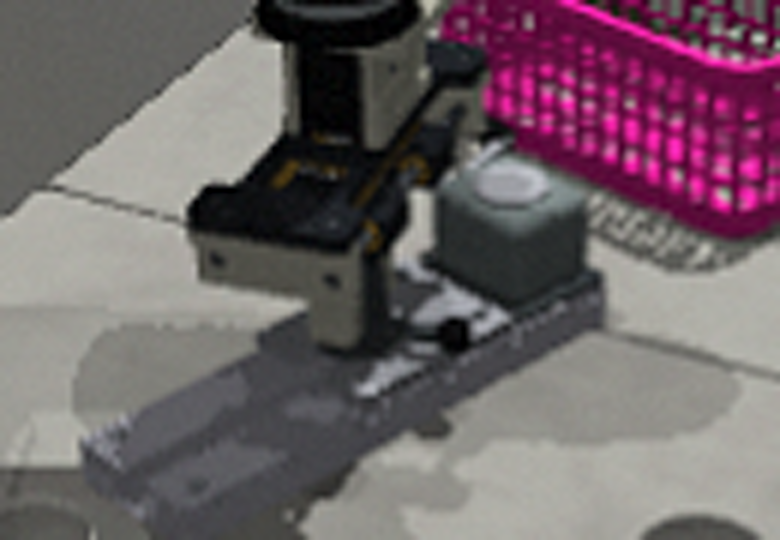

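```bash
python3 - <<'E'
from h import *
t=load("top0"); s=load("scene0")
def tri(pt,ps):
    o1,d1=ray(t,[pt]);o2,d2=ray(s,[ps]);d1=d1[0]/np.linalg.norm(d1);d2=d2[0]/np.linalg.norm(d2)
    A=np.c_[d1,-d2];x=np.linalg.lstsq(A,o2-o1,rcond=None)[0];p=o1+x[0]*d1;q=o2+x[1]*d2;return (p+q)/2,np.linalg.norm(p-q)
print("handle left end",tri([210+30/5,120+45/5],[215+495/7,125+28/7]))
print("handle right end",tri([210+92/5,120+47/5],[215+560/7,125+50/7]))
print("handle mid",tri([210+61/5,120+46/5],[215+525/7,125+38/7]))
print("machine top centre",tri([210+152/5,120+115/5],[215+560/7,125+105/7]))
E
python3 st.py
```

```text
handle left end (array([0.71598197, 0.27239562, 0.07647731]), np.float64(0.0019058502739674535))
handle right end (array([0.71504161, 0.23265564, 0.07979519]), np.float64(0.0006283854023875179))
handle mid (array([0.71498282, 0.25271503, 0.07878109]), np.float64(0.0022915864154843695))
machine top centre (array([0.67145415, 0.1928765 , 0.08524315]), np.float64(0.0020254357128925344))
21.225 [0.5662 0.2032 0.0473] [ 1.800e+02  1.000e-01 -1.575e+02] F [-3.9  3.5  5.9] M [ 1.55  1.69 -0.03] j6 -15.9 0.046 0.0259
```

The machine's top (about z 0.085) is clear of the gripper body (z 0.113). The moment is referred to the wrist, so Mz shows the twist: hand-tight is about 0.42 Nm. Continuing.

apply_moves([
  [255, [0, 0, 0], 1],
  [255, [0, 0, 0], 1],
  [255, [0, 0, 0], 1],
  [255, [0, 0, 0], 1],
  [255, [0, 0, 0], 0],
])

```text
time_s: 21.85
tcp_pos: [0.5667, 0.203, 0.0473]
eef_rot: [179.9, 0.1, 178.5]
contact_force: [-1.5, 1.0, 4.9]
gripper_width: 0.0258
```

```bash
python3 st.py
```

```text
21.85 [0.5667 0.203  0.0473] [1.799e+02 1.000e-01 1.785e+02] F [-1.5  1.   4.9] M [ 0.98  0.42 -0.05] j6 -39.9 -0.843 0.0258
```

apply_moves([
  [255, [-0.02, 0, 0], 1],
  [255, [0, 0, 0], 1],
  [255, [0, 0, 0], 1],
])

```text
time_s: 22.22
tcp_pos: [0.5673, 0.2029, 0.0473]
eef_rot: [179.9, 0.1, 160.4]
contact_force: [-2.2, 2.0, 4.9]
gripper_width: 0.0257
```

```bash
python3 st.py
```

```text
22.225 [0.5673 0.2029 0.0473] [1.799e+02 1.000e-01 1.604e+02] F [-2.2  2.   4.9] M [1.01 0.72 0.11] j6 -57.9 1.257 0.0257
```

apply_moves([
  [255, [0, 0, 0], 1],
  [255, [0, 0, 0], 1],
])

```text
time_s: 22.48
tcp_pos: [0.5676, 0.2028, 0.0473]
eef_rot: [179.9, 0.1, 148.4]
contact_force: [-0.6, 1.6, 5.0]
gripper_width: 0.0257
```

```bash
python3 st.py
```

```text
22.475 [0.5676 0.2028 0.0473] [1.799e+02 1.000e-01 1.484e+02] F [-0.6  1.6  5. ] M [0.71 0.08 0.16] j6 -69.9 1.264 0.0257
```

apply_moves([
  [255, [0, 0, 0], 1],
  [255, [0, 0, 0], 1],
])

```text
time_s: 22.72
tcp_pos: [0.5678, 0.2028, 0.0473]
eef_rot: [179.9, 0.1, 136.4]
contact_force: [-0.0, 0.9, 4.4]
gripper_width: 0.0256
```

```bash
python3 st.py
```

```text
22.725 [0.5678 0.2028 0.0473] [1.799e+02 1.000e-01 1.364e+02] F [-0.   0.9  4.4] M [ 0.37 -0.29  0.07] j6 -81.9 1.251 0.0256
```

apply_moves([
  [255, [0, 0, 0], 1],
  [255, [0, 0, 0], 1],
])

```text
time_s: 22.98
tcp_pos: [0.5679, 0.2025, 0.0472]
eef_rot: [179.9, 0.1, 124.4]
contact_force: [0.5, -1.2, 2.3]
gripper_width: 0.0257
```

```bash
python3 st.py
```

```text
22.975 [0.5679 0.2025 0.0472] [1.799e+02 1.000e-01 1.244e+02] F [ 0.5 -1.2  2.3] M [-0.21 -0.83  0.14] j6 -93.9 1.213 0.0257
```

apply_moves([
  [255, [0, 0, 0], 1],
  [255, [0, 0, 0], 1],
])

```text
time_s: 23.22
tcp_pos: [0.5677, 0.2019, 0.0469]
eef_rot: [179.9, 0.1, 112.4]
contact_force: [0.9, -3.2, 2.7]
gripper_width: 0.0257
```

```bash
python3 st.py
```

```text
23.225 [0.5677 0.2019 0.0469] [1.799e+02 1.000e-01 1.124e+02] F [ 0.9 -3.2  2.7] M [-0.97 -0.97  0.13] j6 -105.9 1.213 0.0257
```

apply_moves([
  [255, [0, 0, 0], 1],
  [255, [0, 0, 0], 1],
])

```text
time_s: 23.48
tcp_pos: [0.5674, 0.2015, 0.0468]
eef_rot: [180.0, 0.1, 100.4]
contact_force: [0.7, -3.6, 3.4]
gripper_width: 0.0259
```

```bash
python3 st.py
```

```text
23.475 [0.5674 0.2015 0.0468] [1.800e+02 1.000e-01 1.004e+02] F [ 0.7 -3.6  3.4] M [-1.36 -0.84  0.2 ] j6 -117.9 1.181 0.0259
```

apply_moves([
  [255, [0, 0, 0], 1],
])

```text
time_s: 23.6
tcp_pos: [0.5672, 0.2013, 0.0467]
eef_rot: [180.0, 0.1, 94.4]
contact_force: [1.2, -4.7, 2.0]
gripper_width: 0.0257
```

```bash
python3 st.py
```

```text
23.6 [0.5672 0.2013 0.0467] [1.80e+02 1.00e-01 9.44e+01] F [ 1.2 -4.7  2. ] M [-1.49 -0.86  0.22] j6 -123.9 1.131 0.0257
```

apply_moves([
  [255, [0, 0, 0], 1],
])

```text
time_s: 23.72
tcp_pos: [0.5673, 0.2013, 0.0467]
eef_rot: [180.0, 0.1, 88.4]
contact_force: [1.9, -5.1, 1.8]
gripper_width: 0.0257
```

```bash
python3 st.py
```

```text
23.725 [0.5673 0.2013 0.0467] [1.80e+02 1.00e-01 8.84e+01] F [ 1.9 -5.1  1.8] M [-1.69 -0.97  0.33] j6 -129.9 1.067 0.0257
```

apply_moves([
  [255, [0, 0, 0], 1],
])

```text
time_s: 23.85
tcp_pos: [0.5672, 0.2011, 0.0467]
eef_rot: [180.0, 0.1, 82.4]
contact_force: [1.0, -5.8, 2.4]
gripper_width: 0.0261
```

```bash
python3 st.py
```

```text
23.85 [0.5672 0.2011 0.0467] [1.80e+02 1.00e-01 8.24e+01] F [ 1.  -5.8  2.4] M [-1.74 -1.01  0.44] j6 -135.9 0.994 0.0261
```

Mz is climbing steadily (0.22, 0.33, 0.44 Nm over 12°), or about 8 N at the knob. One small step more, to allow for the friction my grip adds.

apply_moves([
  [255, [0, 0, 0], 0.4],
])

```text
time_s: 23.98
tcp_pos: [0.5672, 0.2011, 0.0467]
eef_rot: [180.0, 0.1, 80.1]
contact_force: [1.0, -5.5, 2.6]
gripper_width: 0.0261
```

```bash
python3 st.py
```

```text
23.975 [0.5672 0.2011 0.0467] [1.80e+02 1.00e-01 8.01e+01] F [ 1.  -5.5  2.6] M [-1.82 -0.94  0.39] j6 -138.2 -0.285 0.0261
```

apply_moves([
  [255, [0, 0, 0], 0],
])

```text
time_s: 24.1
tcp_pos: [0.5672, 0.2011, 0.0467]
eef_rot: [180.0, 0.1, 80.1]
contact_force: [1.6, -5.2, 2.8]
gripper_width: 0.0255
```

```bash
python3 st.py; python3 - <<'E'
from h import *
c=snap("wrist","w10");crop(c,150,30,490,330,2,"w10c")
E
```

```text
24.1 [0.5672 0.2011 0.0467] [1.80e+02 1.00e-01 8.01e+01] F [ 1.6 -5.2  2.8] M [-1.8  -1.08  0.15] j6 -138.1 -0.472 0.0255
```

View pics/w10c.png

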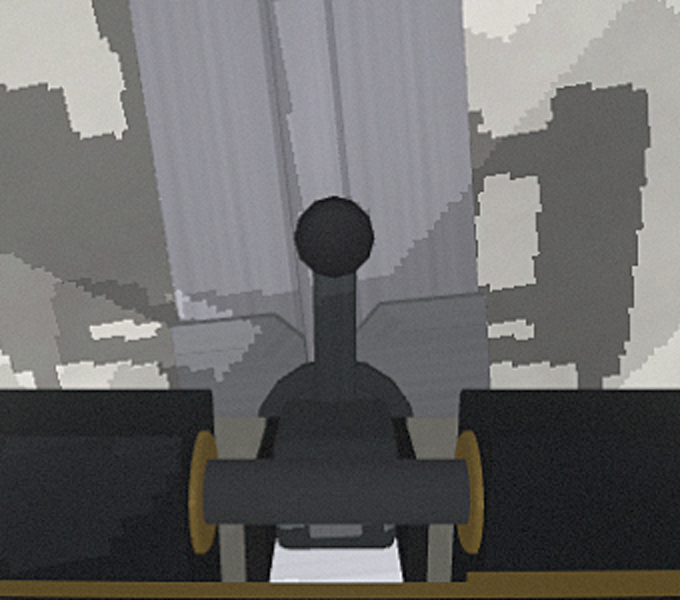

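apply_moves([
  [255, [0, 0, 0], 0.4],
  [255, [0, 0, 0], 0.4],
])

```text
time_s: 24.4
tcp_pos: [0.5672, 0.201, 0.0467]
eef_rot: [180.0, 0.1, 75.3]
contact_force: [0.5, -5.4, 1.8]
gripper_width: 0.0258
```

```bash
python3 st.py
```

```text
24.4 [0.5672 0.201  0.0467] [1.80e+02 1.00e-01 7.53e+01] F [ 0.5 -5.4  1.8] M [-1.91 -0.99  0.5 ] j6 -143.0 0.066 0.0258
```

Mz is 0.50 Nm while moving. Less the free-running friction and bias, that is about 8.5–9 N at the knob, so it is hand-tight. Releasing and backing off.

apply_moves([
  [0, [0, 0, 0], 0],
  [0, [0, 0, 0], 0],
  [0, [0, 0, 0], 0],
  [0, [0, 0, 0], 0],
  [0, [0, 0, 0], 0],
  [0, [0, 0, 0], 0],
])

```text
time_s: 25.15
tcp_pos: [0.5667, 0.2025, 0.0466]
eef_rot: [-180.0, -0.0, 75.1]
contact_force: [-0.0, -0.7, -0.2]
gripper_width: 0.0803
```

```bash
python3 st.py; python3 - <<'E'
from h import *
c=snap("wrist","w11");crop(c,150,30,490,330,2,"w11c")
E
```

```text
25.15 [0.5667 0.2025 0.0466] [-180.    -0.    75.1] F [-0.  -0.7 -0.2] M [ 0.04 -0.16  0.04] j6 -143.1 0.004 0.0803
```

View pics/w11c.png

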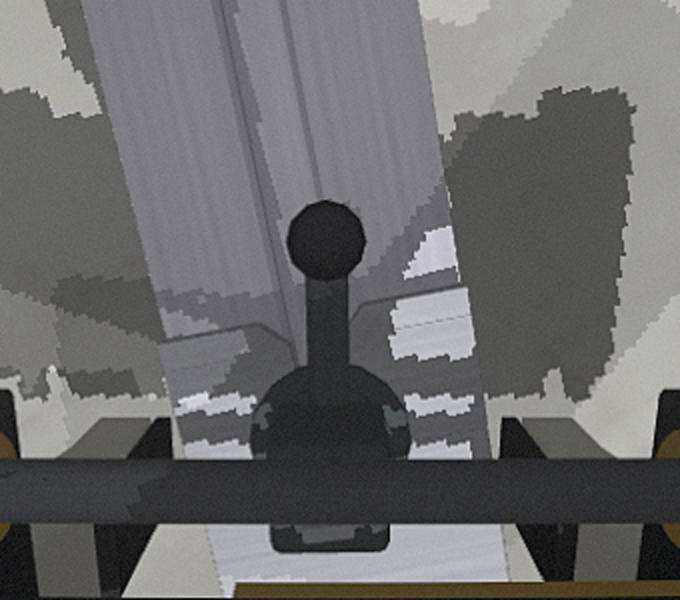

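apply_moves([
  [0, [0, 0, -0.5], 0],
  [0, [0, 0, -0.6], 0],
  [0, [0, 0, -0.5], 0],
  [0, [0, 0.5, 0], 0],
  [0, [0, 0.5, 0], 0],
  [0, [0, 0, 0], 0],
  [0, [0, 0, 0], 0],
])

```text
time_s: 26.08
tcp_pos: [0.6145, 0.1895, 0.1262]
eef_rot: [-180.0, 0.0, 75.1]
contact_force: [-0.3, -0.2, 0.3]
gripper_width: 0.0874
```

```bash
python3 st.py; python3 - <<'E'
from h import *
c=snap("wrist","w12")
f=c["frame"][20:220,230:410].astype(float); f=255*np.clip(f/180,0,1)**.6
cv2.imwrite("pics/w12c.png",cv2.resize(f.astype(np.uint8),None,fx=3,fy=3,interpolation=cv2.INTER_CUBIC))
f=c["frame"][100:180,275:365].astype(float); f=255*np.clip((f-15)/150,0,1)
cv2.imwrite("pics/w12d.png",cv2.resize(f.astype(np.uint8),None,fx=7,fy=7,interpolation=cv2.INTER_CUBIC))
E
```

```text
26.075 [0.6145 0.1895 0.1262] [-180.     0.    75.1] F [-0.3 -0.2  0.3] M [-0.01 -0.16 -0.09] j6 -139.4 0.015 0.0874
```

View pics/w12c.png

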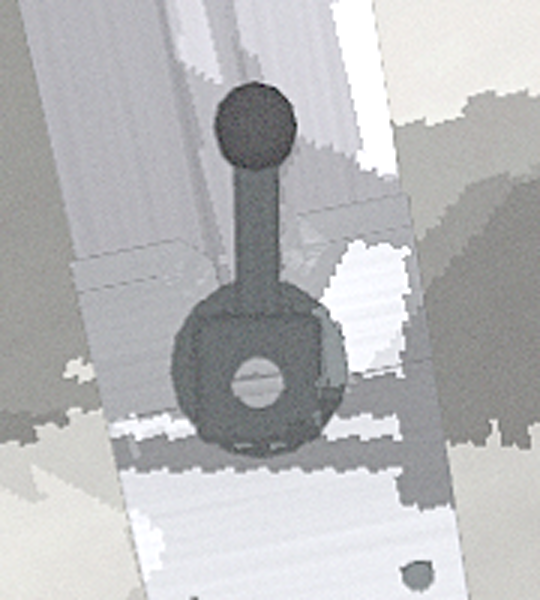

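View pics/w12d.png

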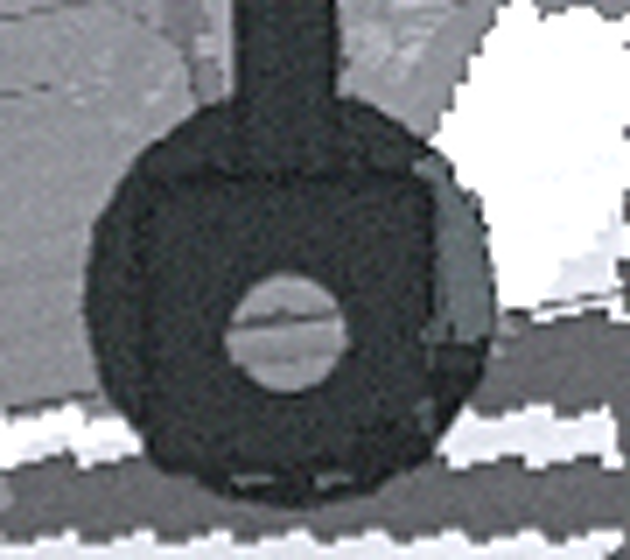

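```bash
python3 - <<'E'
from h import *
np.set_printoptions(linewidth=220)
c=load("w12"); g=cv2.cvtColor(c["frame"],cv2.COLOR_BGR2GRAY).astype(int)
print("cols",np.arange(306,327))
for v in range(137,158): print(v,g[v,306:327])
q=lambda P:[[230+a/3-.3,20+b/3-.3] for a,b in P]
print("flange",plane(c,q([[259,368]]),.038),"knob",plane(c,q([[256,126]]),.053),"bolt top",plane(c,q([[258,382]]),.078))
w=plane(c,q([[100,418],[430,360]]),.0356); d=w[1]-w[0]; print("step line",w,np.degrees(np.arctan2(d[1],d[0])))
w=plane(c,q([[75,264],[408,196]]),.0356); d=w[1]-w[0]; print("foot front",w,np.degrees(np.arctan2(d[1],d[0])))
E
```

```text
cols [306 307 308 309 310 311 312 313 314 315 316 317 318 319 320 321 322 323 324 325 326]
137 [48 57 45 47 44 48 50 42 45 43 46 42 41 47 45 38 47 47 44 48 50]
138 [51 47 40 49 43 49 46 43 51 54 53 46 39 47 47 48 39 50 43 54 47]
139 [50 49 47 44 42 39 50 64 83 86 78 78 66 54 48 44 46 50 37 51 47]
140 [ 49  38  50  41  50  63  82 101 111 113 108 111 116  97  67  50  43  47  44  47  53]
141 [ 47  49  44  42  67 100 110 109 102  97 104 104 108 108 108  77  49  43  41  37  45]
142 [ 45  40  49  55  92 104 106 103 107 102 100 101 102 104 106 106  82  42  44  51  50]
143 [ 46  44  45  88 107 103 104 100 100  97 105 103 104  96  99 100 105  57  53  44  43]
144 [ 48  42  72 110  98 102  98 103  78  69  89  96  99  87  87  79  77  70  52  44  43]
145 [ 45  44  88 101  75  68  68  62  63  71  69  56  57  67  71  77  86  96  56  49  44]
146 [ 46  51  67  73  63  67  70  71  79  84  89  96 100 106 112 107 108 119  71  47  46]
147 [ 45  73  89  96  99 105 109 110 106 108 101 103 107 100 101  96 105 110  66  50  48]
148 [ 43  93 108 104 107 104  99 101 103 102  98  99  99 100  99 100  99 104  84  
[... 347 characters left out ...]
 72  98 108 104 100 100  98 101  99  99 101  85  46  47  47  46  49]
154 [ 49  46  50  41  38  63  98 103 104 103 100 102  99  92  82  48  43  45  47  47  51]
155 [45 51 40 46 44 39 49 74 83 91 92 93 66 47 43 40 43 49 50 47 47]
156 [44 51 48 45 44 45 45 38 40 41 39 29 39 44 49 42 49 48 46 48 44]
157 [53 48 43 49 49 43 44 49 48 47 47 52 48 47 51 47 44 44 48 43 50]
flange [[0.56633175 0.20197026 0.038     ]] knob [[0.51655182 0.21470804 0.053     ]] bolt top [[0.56654436 0.20190173 0.078     ]]
step line [[0.56806204 0.16180426 0.0356    ]
 [0.57509577 0.2417481  0.0356    ]] 84.97187422268735
foot front [[0.53222044 0.16666205 0.0356    ]
 [0.53750159 0.24512768 0.0356    ]] 86.14949944587352
```

The tang is now across the slot (about 93° from lengthwise by eye-fit, ±3°). The nut's axis is at (0.566, 0.202), about 32–33 mm behind the foot's front, so it is home. I'll give the knob one gentle second push (≤6 N) to confirm it doesn't yield.

apply_moves([
  [255, [-0.34, -0.67, 0], 0],
  [255, [-0.34, -0.67, 0], 0],
  [255, [-0.34, -0.68, 0], 0],
  [255, [0, 0, 0], 0],
  [255, [0, 0, 0], 0],
  [255, [0, 0, 0.5], 0],
  [255, [0, 0, 0.6], 0],
  [255, [0, 0, 0.5], 0],
  [255, [0, 0, 0], 0],
  [255, [0, 0, 0], 0],
])

```text
time_s: 27.38
tcp_pos: [0.5052, 0.1667, 0.0472]
eef_rot: [180.0, -0.0, 75.1]
contact_force: [-0.6, -0.6, 0.2]
gripper_width: 0.0006
```

```bash
python3 st.py; python3 - <<'E'
from h import *
c=snap("wrist","w13");crop(c,150,30,490,330,2,"w13c");crop(snap("scene","s13"),200,110,330,210,6,"s13c")
E
```

```text
27.375 [0.5052 0.1667 0.0472] [180.   -0.   75.1] F [-0.6 -0.6  0.2] M [ 0.04 -0.17  0.01] j6 -144.3 0.002 0.0006
```

View pics/w13c.png

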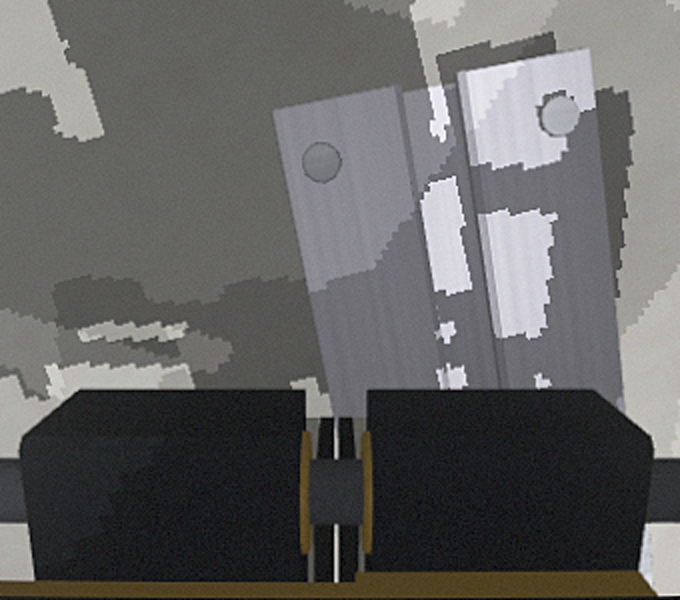

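View pics/s13c.png

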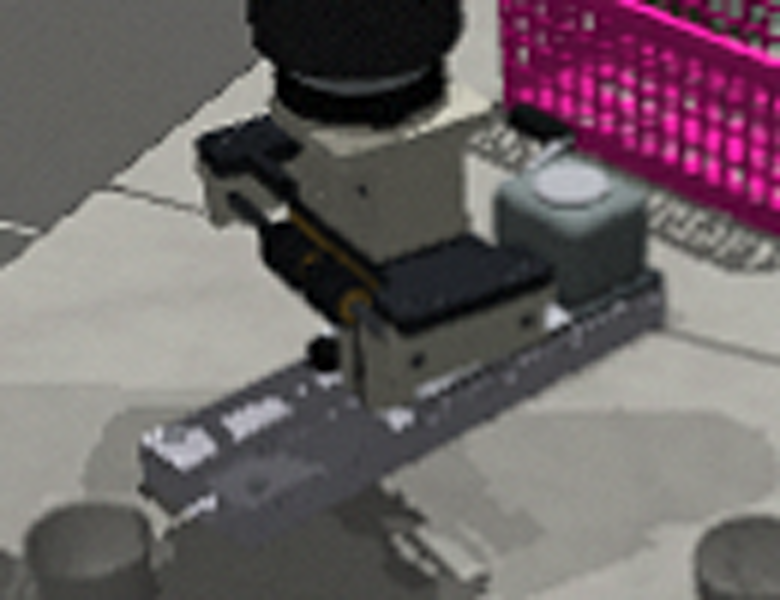

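apply_moves([
  [255, [0.15, 0, 0], 0],
  [255, [0.13, 0, 0], 0],
  [255, [0, 0, 0], 0],
])

```text
time_s: 27.85
tcp_pos: [0.5082, 0.1806, 0.0468]
eef_rot: [180.0, -0.0, 75.1]
contact_force: [0.6, 0.1, -0.2]
gripper_width: 0.0003
```

apply_moves([
  [255, [0.02, 0, 0], 0],
  [255, [0.02, 0, 0], 0],
])

```text
time_s: 28.1
tcp_pos: [0.5083, 0.1817, 0.0465]
eef_rot: [-180.0, 0.0, 75.1]
contact_force: [0.4, 0.1, 0.2]
gripper_width: 0.0004
```

apply_moves([
  [255, [0.02, 0, 0], 0],
  [255, [0, 0, 0], 0],
])

```text
time_s: 28.35
tcp_pos: [0.5087, 0.1827, 0.0465]
eef_rot: [-180.0, 0.0, 75.1]
contact_force: [-0.3, 0.1, 0.9]
gripper_width: 0.0001
```

apply_moves([
  [255, [0.02, 0, 0], 0],
  [255, [0, 0, 0], 0],
])

```text
time_s: 28.6
tcp_pos: [0.509, 0.1837, 0.0466]
eef_rot: [180.0, -0.0, 75.1]
contact_force: [0.2, 0.5, -0.4]
gripper_width: 0.0002
```

apply_moves([
  [255, [0.02, 0, 0], 0],
  [255, [0.01, 0, 0], 0],
])

```text
time_s: 28.85
tcp_pos: [0.5093, 0.1852, 0.0466]
eef_rot: [180.0, -0.0, 75.1]
contact_force: [-0.1, -0.3, -0.1]
gripper_width: 0.001
```

apply_moves([
  [255, [0.01, 0, 0], 0],
  [255, [0.01, 0, 0], 0],
])

```text
time_s: 29.1
tcp_pos: [0.5095, 0.1861, 0.0466]
eef_rot: [-180.0, -0.0, 75.1]
contact_force: [0.8, -0.7, 0.6]
gripper_width: 0.0002
```

apply_moves([
  [255, [0.01, 0, 0], 0],
  [255, [0.01, 0, 0], 0],
])

```text
time_s: 29.35
tcp_pos: [0.5098, 0.1871, 0.0466]
eef_rot: [180.0, -0.0, 75.1]
contact_force: [-0.5, 0.3, -0.1]
gripper_width: 0.0007
```

apply_moves([
  [255, [0.01, 0, 0], 0],
  [255, [0, 0, 0], 0],
])

```text
time_s: 29.6
tcp_pos: [0.51, 0.1876, 0.0466]
eef_rot: [180.0, -0.0, 75.1]
contact_force: [0.1, -0.3, 0.5]
gripper_width: 0.0003
```

Not in contact yet. I'll keep on in small steps.

apply_moves([
  [255, [0.02, 0, 0], 0],
  [255, [0.01, 0, 0], 0],
])

```text
time_s: 29.85
tcp_pos: [0.5104, 0.1891, 0.0466]
eef_rot: [180.0, -0.0, 75.1]
contact_force: [-0.8, -0.4, -0.1]
gripper_width: 0.0005
```

apply_moves([
  [255, [0.02, 0, 0], 0],
  [255, [0, 0, 0], 0],
])

```text
time_s: 30.1
tcp_pos: [0.5104, 0.1897, 0.0465]
eef_rot: [-180.0, 0.0, 75.1]
contact_force: [-0.8, -1.0, 0.3]
gripper_width: 0.0004
```

apply_moves([
  [255, [0.02, 0, 0], 0],
  [255, [0, 0, 0], 0],
])

```text
time_s: 30.35
tcp_pos: [0.5104, 0.1901, 0.0464]
eef_rot: [-180.0, 0.1, 75.1]
contact_force: [0.1, -5.1, 1.1]
gripper_width: 0.0005
```

```bash
python3 st.py; python3 - <<'E'
from h import *
crop(snap("scene","s14"),200,110,330,210,6,"s14c")
E
```

```text
30.35 [0.5104 0.1901 0.0464] [-1.80e+02  1.00e-01  7.51e+01] F [ 0.1 -5.1  1.1] M [-1.81 -0.2   0.05] j6 -146.0 0.007 0.0005
```

View pics/s14c.png

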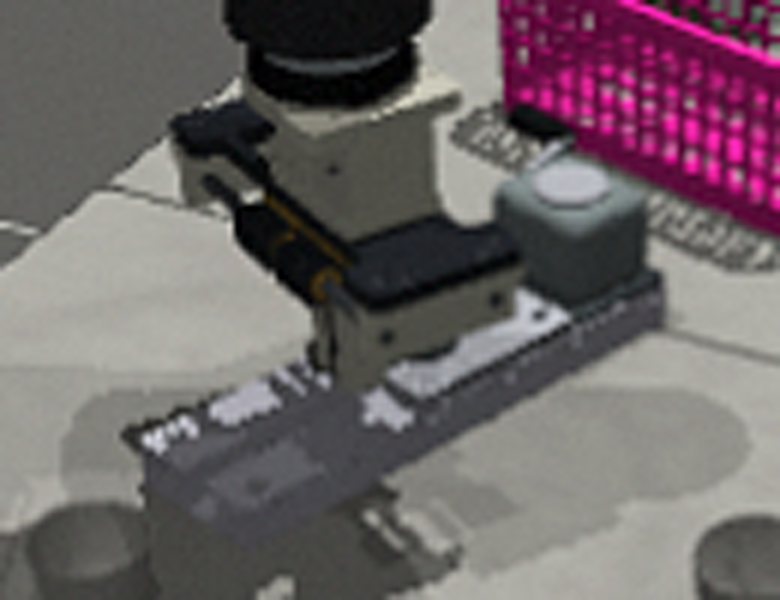

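apply_moves([
  [255, [0.01, 0, 0], 0],
  [255, [0, 0, 0], 0],
])

```text
time_s: 30.65
tcp_pos: [0.5104, 0.1902, 0.0464]
eef_rot: [-179.9, 0.1, 75.1]
contact_force: [0.3, -7.7, 1.7]
gripper_width: 0.0004
```

The knob holds 7.7 N and has not moved, so the nut is tight. Withdrawing.

apply_moves([
  [255, [-0.2, 0, 0], 0],
  [255, [-0.3, 0, 0], 0],
  [255, [0, 0, -0.5], 0],
  [255, [0, 0, -0.9], 0],
  [255, [0, 0, -0.9], 0],
  [255, [0, 0, -0.9], 0],
  [255, [-0.8, 0, 0], 0],
  [255, [-0.8, 0, 0], 0],
  [255, [0, 0, 0], 0],
  [255, [0, 0, 0], 0],
])

```text
time_s: 31.9
tcp_pos: [0.484, 0.0897, 0.2068]
eef_rot: [180.0, -0.0, 75.1]
contact_force: [-0.6, -0.8, -0.7]
gripper_width: 0.0008
```

```bash
python3 st.py; python3 - <<'E'
from h import *
crop(snap("scene","s15"),160,80,480,320,2.4,"s15c");crop(snap("top","t15"),130,100,530,280,2,"t15c")
E
```

```text
31.9 [0.484  0.0897 0.2068] [180.   -0.   75.1] F [-0.6 -0.8 -0.7] M [ 0.01 -0.18 -0.02] j6 -138.4 0.033 0.0008
```

View pics/s15c.png

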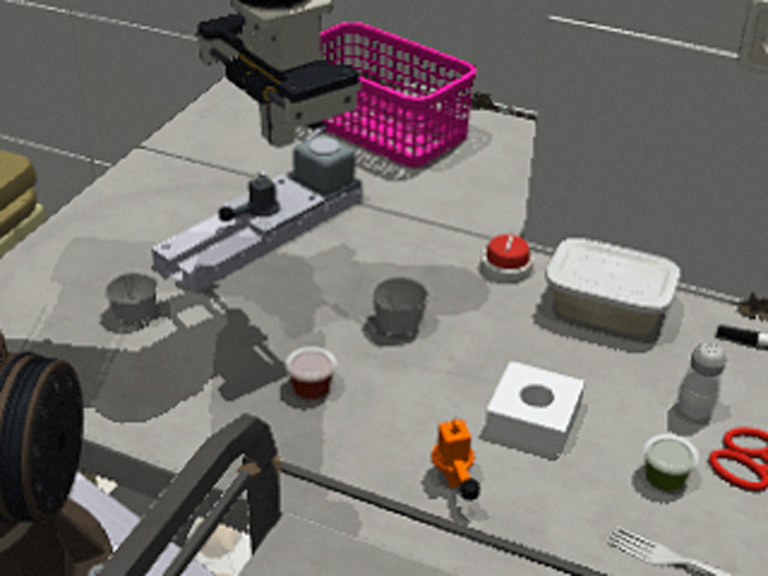

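View pics/t15c.png

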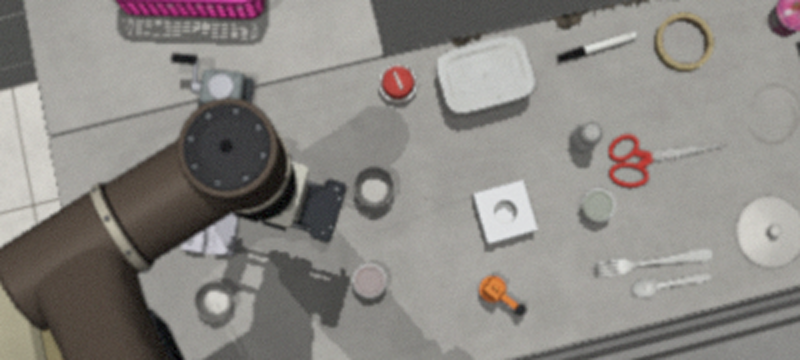

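The final views show the bolt standing home in the foot's notch (scene crop (263,192)) with the lever towards the robot. The holder is empty, the cups, pots and shaker are where they started, and the arm is clear. Handing in.

```bash
python3 -c "
from plant import close_job; print(close_job())"
```

```text
the job is handed in; nothing more can be done
None
```

The foot is bolted to its rail. I took the T-bolt from the holder and let its head down the slot in front of the foot. I slid it along until the shank met the notch's end, lowered the flange onto the foot, and turned the nut clockwise in the gripper past the head's quarter turn until it was hand-tight. I let go and handed the job in at about 32 s.

**Tightness:** the twist rose steadily over the last 37° to 0.50 Nm, about 8.5–9 N at the knob once friction is taken off. A second push of 7.7 N moved the knob no more than about 0.1 mm.

**Home and square:** the nut's axis measured about 32 mm behind the foot's front edge, which matches home (33 mm) within my camera error. The tang read about 93° from lengthwise rather than exactly 90°. My error there is about 3°, so I took the head to be on its stops; I had no better check.

**Other things:** in the last pictures the cups, pots, shaker and orange decoy look to be where they started, and nothing touches the robot. I checked that by eye only. The knob pressed lightly on the foot, about 13 N, while I was lowering the bolt, so I raised it before sliding. No limit was reached in any reading I took.

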